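Sort the bench's modules, spool and tape into their holders

ROBOT

A 6-joint arm with a two-finger parallel gripper is mounted at the origin on a cart in front of the work surface, level with it; the furniture and walls round the work are solid. World frame = base frame: x ahead of the robot, y to its left, z up, the work surface at z = 0. Lengths are in m, angles in rad, forces in N, time in s.
With the tool pointing down it reaches from about 0.375 to 0.975 m from the base axis. Payload 3.8 kg.
Tool frame: the origin (TCP) lies midway between the tips of the shut fingers; the grasp point (between the pads) lies 19 mm behind it; z points along the fingers, y is the direction in which the jaws open and shut (so a half turn about z gives the same grasp; the last joint's range is limited). The gripper opens to 85 mm and grips with 20 to 120 N. Pads are 22 mm wide; open, the fingers measure 114 mm over their backs; the gripper's body (76 mm by 85 mm) begins 54 mm behind the grasp point. The pads swing forward as they close: fully open they stand 13 mm farther back than shut.
Start: joints at [-1.318, 0.264, 1.604, -0, 1.274, -0.037], TCP at [0.193, -0.647, 0.199] pointing down, gripper open.
Joint ranges: [-2.63, 2.63], [-0.94, 2.18], [0.31, 2.57], [-1.31, 4.45], [0, 2.66], [-2.55, 2.55]. Speed limits (rad/s): [2.57, 2.57, 3.14, 3.14, 3.14, 3.14].

INTERFACE

Orientations are given as a rotation vector (axis times angle).
In Python, from workcell import bot gives the robot as it stands. The module is installed in compiled form; this text tells all that it offers.
- The arm moves only by the tool play_rows, never from a script. Its argument "series" is a list of rows, each an object with "translation": the shift along the tool's x, y, z in m, a list of three; "spin": the turn about the tool's z in units of 5 degrees (1.0 is 5 degrees). In form: [{"translation": [dx, dy, dz], "spin": spin}, ...]. A call has 1 to 5 rows; each row shifts and turns the commanded pose from where the row before left it, along the tool's axes as they then stand; what a row does not reach is not made up. A row lasts 1/10 s, in which the tool goes at most 50 mm and 8.59 degrees, less where a joint would pass 70% of its speed; a pose out of reach is approached as far as the arm can. A call is refused whole if a number of a shift passes 0.05 or a number of a turn 1, either way. A call with a gripper value outside its range is refused whole. "jaw" is the gripper's target within -1 to 1 (fully open at 1, half-way at 0, shut at -1), set as the call begins (left out, the last holds). The fingers move at their own pace and stop on an object; "force" is the grip in N (left out, the last holds). Time passes only in rows, so rows that do not move let the fingers close. It gives the time, the measured TCP pose, the force and the opening at its end, in the units of the state.
- bot.read_state(): the state, without advancing time (a new reading comes with each control period).
- bot.read_camera(name): name is "scene" or "top" or "wrist"; returns the picture (400x640x3 uint8, blue, green, red); there is no depth.
- bot.get_calibration(name): a dict with "fov_y" (degrees; the focal length in pixels is half the picture's height over the tangent of half this angle, whatever the lens; pixels are square), "cx", "cy" (the principal point, pixels), "R" (3x3) and "t" (3): a world point X has camera coordinates R X + t. Camera axes: x right, y down, z forward; pixel columns grow to the right and rows downward; lengths in m; the calibration is good to about 2 mm. A picture is of the moment at which its call begins: read the wrist's pose just before it. get_calibration takes no time and is no camera call; for the wrist camera it gives the pose at the moment of the call.
- bot.finish_job(): hands the job in, once; it reports no verdict.
The state is a dict: "time": time; "q": joint angles; "joint_vel": joint speeds; "joint_torque": joint torques, N m; "tool_pos": TCP position; "tcp_rot": TCP orientation; "wrist_force": force on the tool from outside, world axes, zero at the start; "torque": the same for the moment, N m; "width": opening from 0.0 (shut) to 1.0 (fully open).
Only numpy, scipy, OpenCV 4.12 (cv2) and the standard library are available. Lean on these libraries where they do the work, as an engineer would, in place of code of your own. Each camera call takes 0.05 s, during which the arm holds its last target. There are 200 camera calls.

TASK

Sort the four things lying loose among the clutter into the holders where they belong: the two closed modules go into the two-bay tray, one flat in each bay, cover up and lengthwise as the bay is; the solder spool goes upright into the square box, and the roll of tape goes flat into the round dish. Set each down so that it rests on the floor of its holder, and do not push the rubber pot out of its place.

Things in the scene. Friction and masses are not known exactly. Their poses are not given: they have to be found in the camera images.
- module_a: one of two identical modules (either may go into either bay): closed electronics module, a flat slab with a notched grey aluminium cover over a black body, 89 x 61 mm and 20 mm high, lying cover up; origin at the centre of its underside, x along the 89 mm length. It can be gripped across the 61 mm width (the solid part there is 60 mm wide and 18 mm high)
- module_b: the other of the two identical modules: closed electronics module, a flat slab with a notched grey aluminium cover over a black body, 89 x 61 mm and 20 mm high, lying cover up; origin at the centre of its underside, x along the 89 mm length. It can be gripped across the 61 mm width (the solid part there is 60 mm wide and 18 mm high)
- solder_spool: nearly empty solder spool standing on its flange, grey, 63 mm in diameter and 70 mm high; origin at the centre of its underside, z up its axis. It behaves as a solid cylinder 63 mm across over its whole height: grip it from above across the upper part
- tape_roll: roll of black tape lying flat, 62 x 59 mm across and 19 mm high, solid for gripping (fingers cannot enter the bore); origin at the centre of its underside, within 1 mm
- module_tray: low grey plastic tray fixed to the bench, 225 x 87 mm, two bays end to end along its x axis; origin at the centre of its underside, x along the 225 mm length. The bays are 105 x 77 mm each, their centres 55 mm either side of the origin along x; floor 3 mm above the bench, rims and the bar between the bays 5 mm wide with their tops 8 mm above the bench
- spool_box: square open box of dark steel fixed to the bench, 88 x 88 mm outside, 80 x 80 mm inside, walls 4 mm thick and their tops 30 mm above the bench, floor 4 mm above the bench; origin at the centre of its underside
- tape_dish: shallow round aluminium dish fixed to the bench, 92 mm in diameter at the rim, about 82 mm across inside at the floor, rim top 8 mm and floor 3 mm above the bench; origin at the centre of its underside
- rubber_pot: black rubber pot, 62 mm in diameter, 42 mm high; origin at the centre of its underside; a bystander, stays where it is
Not all that is in view belongs to the job. Leave any blue look-alike of the module_a alone.

How it is judged:
By the outcome, as a careful person would: the job done as asked, in the order asked, and still so for the second after the job is handed in, with the robot touching nothing.
It also fails if it takes over 99 s, if anything falls off the work surface, if the arm or the gripper's body presses on something with over 40 N, if the wrist force passes 120 N, or if a joint passes its speed limit or range.

## Working session

There is one attempt and no reset: what is moved stays moved. The work goes in short steps, Python scripts to look and compute and a tool call to move; the robot and the scene stay as the last step left them, time stands still between calls to the robot, and variables do not carry over. Pictures are saved under pics/ and viewed, about 12 in all and at most 16, crops included, and the job is handed in when it is done.

Besides the shell and the picture viewer there is one more tool, called by a JSON object that holds its "op" and its "data", one argument or row to a line. play_rows: Moves the arm, as the interface text tells. Its arguments: {"type":"object","properties":{"series":{"type":"array","items":{"type":"object","properties":{"translation":{"type":"array","items":{"type":"number"}},"spin":{"type":"number"}}}},"jaw":{"type":"number"},"force":{"type":"number"}},"required":["series"]}

```bash
mkdir -p pics; ls; cat > h.py <<'E'
import numpy as np, cv2
from workcell import bot
def ray(cal,px,z):
    f=200/np.tan(np.radians(cal['fov_y'])/2)
    R=np.array(cal['R']);t=np.array(cal['t'])
    o=-R.T@t; px=np.atleast_2d(np.array(px,float))
    d=np.c_[(px[:,0]-cal['cx'])/f,(px[:,1]-cal['cy'])/f,np.ones(len(px))]@R
    return o+d*((z-o[2])/d[:,2])[:,None]
def proj(cal,X):
    f=200/np.tan(np.radians(cal['fov_y'])/2)
    c=np.atleast_2d(X)@np.array(cal['R']).T+np.array(cal['t'])
    return c[:,:2]/c[:,2:]*f+[cal['cx'],cal['cy']]
E
python3 - <<'E'
from h import *
for n in ('top','scene'):
    im=bot.read_camera(n); cv2.imwrite(f'pics/{n}0.png',im); c=bot.get_calibration(n)
    print(n,c)
s=bot.read_state();print(s)
E
```

```text
pics
top {'fov_y': 42.081165679170226, 'cx': 316.8050575391348, 'cy': 201.91594898242045, 'R': array([[ 9.56431867e-03, -9.99953866e-01, -8.89015839e-04],
       [-9.99440422e-01, -9.53090232e-03, -3.20625040e-02],
       [ 3.20525517e-02,  1.19517437e-03, -9.99485470e-01]]), 't': array([0.23034686, 0.51517492, 1.43827219])}
scene {'fov_y': 43.59630501846558, 'cx': 312.6098198347241, 'cy': 204.1034143674857, 'R': array([[-0.43680953, -0.89935994,  0.01868527],
       [-0.6724211 ,  0.31264911, -0.67089522],
       [ 0.59753435, -0.3056178 , -0.74131671]]), 't': array([0.45204095, 0.32101308, 1.29611464])}
{'time': 0.1, 'q': array([-1.31791067e+00,  2.64640347e-01,  1.60525048e+00,  2.17142560e-06,
        1.27369228e+00, -3.69065200e-02]), 'joint_vel': array([ 0.00062095, -0.00396955, -0.00239767,  0.00089088, -0.00161595,
       -0.00073563]), 'joint_torque': array([ 7.42987668e-04, -5.16704392e+01, -3.68589842e+01, -8.38485334e-05,
        6.21698942e-03, -2.02270934e-05]), 'tool_pos': array([ 0.1926963 , -0.64615278,  0.19790479]), 'tcp_rot': array([-3.10671342e+00, -4.53326586e-01,  3.33532548e-04]), 'wrist_force': array([-0.70792358, -0.65465095, -0.29921972]), 'torque': array([-0.0152038 ,  0.02382986, -0.00599787]), 'width': 1.0006288011470472}
```

View pics/top0.png

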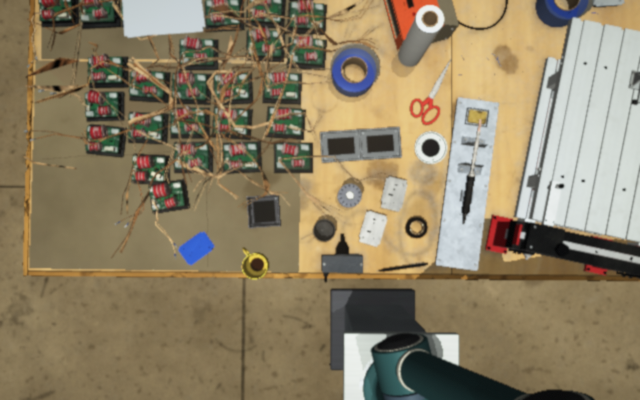

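View pics/scene0.png

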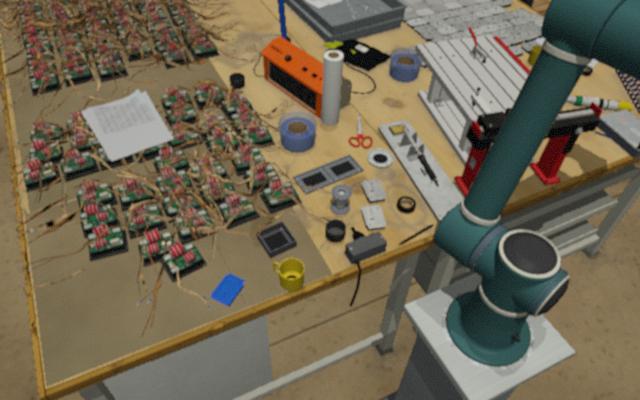

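The top view shows the modules as light slabs at (394,193) and (373,228); the blue one at (197,248) is the look-alike. The spool is at (349,192). The tape roll is at (416,227), and the blue rolls at (355,70) and (562,8) and the black pot at (324,228) could be taken for it. The tray is at (360,144), the box at (265,211) and the dish at (430,148). I'll check these in one close crop with rough positions.

```bash
python3 - <<'E'
from h import *
im=cv2.imread('pics/top0.png'); c=bot.get_calibration('top')
cv2.imwrite('pics/crop1.png',cv2.resize(im[120:280,240:450],None,fx=3.75,fy=3.75,interpolation=cv2.INTER_CUBIC))
hsv=cv2.cvtColor(im,cv2.COLOR_BGR2HSV)
# bright low-saturation: modules
for nm,m,z in (('light',(hsv[...,1]<45)&(hsv[...,2]>150),.02),('dark',hsv[...,2]<60,.01),('grey',(hsv[...,1]<50)&(hsv[...,2]>80)&(hsv[...,2]<150),.008)):
    cs,_=cv2.findContours(m.astype(np.uint8),cv2.RETR_EXTERNAL,cv2.CHAIN_APPROX_NONE)
    for k in cs:
        (x,y),(w,h),a=cv2.minAreaRect(k)
        if cv2.contourArea(k)>120 and 240<x<450 and 120<y<280:
            bx=cv2.boxPoints(((x,y),(w,h),a)); P=ray(c,bx,z)
            e=[P[1]-P[0],P[2]-P[1]]; L=[np.linalg.norm(v) for v in e]; l=e[int(L[1]>L[0])]
            print(nm,np.round((x,y),1),P.mean(0).round(3),np.round(L,3),'ang',round(np.degrees(np.arctan2(l[1],l[0]))%180,1))
E
```

```text
light [372.4 228.3] [0.441 0.081 0.02 ] [0.089 0.06 ] ang 163.3
light [393.4 193.4] [0.538 0.024 0.02 ] [0.089 0.06 ] ang 166.3
light [430.5 147. ] [ 0.668 -0.078  0.02 ] [0.089 0.086] ang 0.2
dark [342.  244.5] [0.395 0.164 0.01 ] [0.053 0.033] ang 0.5
dark [416. 227.] [ 0.446 -0.041  0.01 ] [0.056 0.05 ] ang 90.5
dark [263.9 212.2] [0.483 0.382 0.01 ] [0.057 0.064] ang 5.1
dark [430.  147.5] [ 0.668 -0.079  0.01 ] [0.042 0.041] ang 135.5
dark [340.6 145.7] [0.67 0.17 0.01] [0.069 0.04 ] ang 94.4
dark [379.9 143.1] [0.679 0.061 0.01 ] [0.069 0.04 ] ang 94.4
grey [342.  263.7] [0.342 0.164 0.008] [0.046 0.113] ang 87.5
grey [268.8 210.6] [0.488 0.368 0.008] [0.059 0.086] ang 7.0
grey [349.5 195. ] [0.533 0.144 0.008] [0.064 0.061] ang 90.5
grey [360.3 144.4] [0.675 0.115 0.008] [0.221 0.085] ang 94.4
```

View pics/crop1.png

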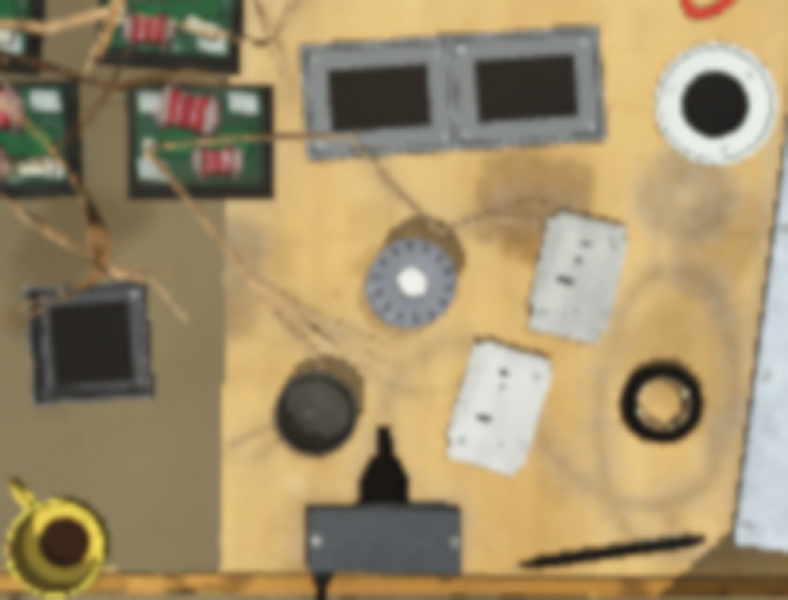

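The crop confirms the choice. Module A is at crop (499,405), module B at (577,276), the spool at (411,282), the tape at (662,400), the pot at (317,413), the tray at (453,92), the box at (92,343) and the dish at (715,103). The order will be modules, spool, tape. I'm moving over module A, raised first.

{"op": "play_rows", "data": {
  "series": [
    {"translation": [0, 0, -0.05], "spin": -1},
    {"translation": [0, 0, -0.05], "spin": 1},
    {"translation": [0, 0, -0.05], "spin": 0},
    {"translation": [0.031, -0.03, 0], "spin": 0},
    {"translation": [0.031, -0.03, 0], "spin": 0}
  ],
  "jaw": 1,
  "force": 50
}}

```text
time: 0.6
tool_pos: [0.2354, -0.5725, 0.3515]
tcp_rot: [3.105, 0.45, 0.002]
wrist_force: [1.0, -0.0, -0.6]
width: 0.997
```

{"op": "play_rows", "data": {
  "series": [
    {"translation": [0.031, -0.03, 0], "spin": 0},
    {"translation": [0.031, -0.03, 0], "spin": 0},
    {"translation": [0.031, -0.03, 0], "spin": 0},
    {"translation": [0.031, -0.03, 0], "spin": 0},
    {"translation": [0.031, -0.03, 0], "spin": 0}
  ]
}}

```text
time: 1.1
tool_pos: [0.3412, -0.3818, 0.3486]
tcp_rot: [-3.108, -0.453, 0.0]
wrist_force: [-0.2, 0.2, -0.4]
width: 1.002
```

{"op": "play_rows", "data": {
  "series": [
    {"translation": [0.031, -0.03, 0], "spin": 0},
    {"translation": [0.031, -0.03, 0], "spin": 0},
    {"translation": [0.031, -0.03, 0], "spin": 0},
    {"translation": [0.031, -0.03, 0], "spin": 0},
    {"translation": [0.031, -0.03, 0], "spin": 0}
  ]
}}

```text
time: 1.6
tool_pos: [0.4468, -0.1938, 0.3487]
tcp_rot: [-3.108, -0.453, 0.0]
wrist_force: [1.1, -0.9, -0.5]
width: 0.999
```

{"op": "play_rows", "data": {
  "series": [
    {"translation": [0.003, -0.041, 0], "spin": 0},
    {"translation": [0.003, -0.041, 0], "spin": 0},
    {"translation": [0.003, -0.041, 0], "spin": 0},
    {"translation": [0.003, -0.041, 0], "spin": 0},
    {"translation": [0.003, -0.041, 0], "spin": 0}
  ]
}}

```text
time: 2.1
tool_pos: [0.4014, 0.0066, 0.3487]
tcp_rot: [-3.109, -0.453, 0.001]
wrist_force: [1.2, 1.0, -0.0]
width: 1.001
```

{"op": "play_rows", "data": {
  "series": [
    {"translation": [0.003, -0.041, 0], "spin": 0},
    {"translation": [0.003, -0.041, 0], "spin": 0},
    {"translation": [0, 0, 0], "spin": -1},
    {"translation": [0, 0, 0], "spin": -1},
    {"translation": [0, 0, 0], "spin": -1}
  ]
}}

```text
time: 2.6
tool_pos: [0.3841, 0.0861, 0.3486]
tcp_rot: [-3.02, -0.864, 0.001]
wrist_force: [-0.3, -1.3, -0.3]
width: 1.001
```

{"op": "play_rows", "data": {
  "series": [
    {"translation": [0, 0, 0], "spin": -1},
    {"translation": [0, 0, 0], "spin": -1},
    {"translation": [0, 0, 0], "spin": -1},
    {"translation": [0, 0, 0], "spin": -1},
    {"translation": [0, 0, 0], "spin": -1}
  ]
}}

```text
time: 3.1
tool_pos: [0.3843, 0.0854, 0.3486]
tcp_rot: [-2.763, -1.494, 0.001]
wrist_force: [1.2, -0.0, 0.5]
width: 0.996
```

{"op": "play_rows", "data": {
  "series": [
    {"translation": [0, 0, 0], "spin": -1},
    {"translation": [0, 0, 0], "spin": -1},
    {"translation": [0, 0, 0], "spin": -1},
    {"translation": [0, 0, 0], "spin": -1},
    {"translation": [0, 0, 0], "spin": -1}
  ]
}}

```text
time: 3.6
tool_pos: [0.3843, 0.0854, 0.3486]
tcp_rot: [-2.374, -2.057, 0.001]
wrist_force: [0.4, -0.0, 0.3]
width: 0.999
```

{"op": "play_rows", "data": {
  "series": [
    {"translation": [0, 0, 0], "spin": -1},
    {"translation": [0, 0, 0], "spin": -1},
    {"translation": [0, 0, 0], "spin": -1},
    {"translation": [0, 0, 0], "spin": -1},
    {"translation": [0, 0, 0], "spin": -1}
  ]
}}

```text
time: 4.1
tool_pos: [0.3843, 0.0854, 0.3486]
tcp_rot: [-1.873, -2.522, 0.001]
wrist_force: [-0.3, 0.2, -0.1]
width: 0.997
```

{"op": "play_rows", "data": {
  "series": [
    {"translation": [0, 0, 0], "spin": -1},
    {"translation": [0, 0, 0], "spin": -1},
    {"translation": [0, 0, 0], "spin": -1},
    {"translation": [0, 0, 0], "spin": -1},
    {"translation": [0, 0, 0], "spin": -1}
  ]
}}

```text
time: 4.6
tool_pos: [0.3843, 0.0854, 0.3486]
tcp_rot: [-1.282, -2.867, 0.001]
wrist_force: [-0.3, -0.1, 0.3]
width: 0.998
```

{"op": "play_rows", "data": {
  "series": [
    {"translation": [0, 0, 0], "spin": -1},
    {"translation": [0, 0, 0], "spin": -1},
    {"translation": [0, 0, 0], "spin": -1},
    {"translation": [0, 0, 0], "spin": -1},
    {"translation": [0, 0, 0], "spin": -1}
  ]
}}

```text
time: 5.1
tool_pos: [0.3843, 0.0854, 0.3486]
tcp_rot: [-0.631, -3.077, 0.0]
wrist_force: [0.4, -0.0, 0.0]
width: 0.997
```

```bash
cat >> h.py <<'E'
from scipy.spatial.transform import Rotation as Ro
def go(x,y,z,jaw):
    """shift in tool axes to world x,y,z and spin units to jaw-line angle (deg, mod 180)"""
    s=bot.read_state(); R=Ro.from_rotvec(s['tcp_rot']).as_matrix()
    yaw=np.degrees(np.arctan2(R[1,1],R[0,1])); d=(jaw-yaw+90)%180-90
    print('pos',s['tool_pos'].round(4),'tool-y yaw',yaw.round(1),'tilt',R[:,2].round(3),'q',s['q'].round(2))
    print('shift',(R.T@(np.array([x,y,z])-s['tool_pos'])).round(4),'spin',round(-d/5,2))
def rects(im,c,m,z,amin=300):
    cs,_=cv2.findContours(m.astype(np.uint8),cv2.RETR_EXTERNAL,cv2.CHAIN_APPROX_NONE)
    for k in cs:
        if cv2.contourArea(k)<amin: continue
        r=cv2.minAreaRect(k); P=ray(c,cv2.boxPoints(r),z)
        e=[P[1]-P[0],P[2]-P[1]]; L=[np.linalg.norm(v) for v in e]; l=e[int(L[1]>L[0])]
        print(np.round(r[0]),P.mean(0).round(4),np.round(L,4),'ang',round(np.degrees(np.arctan2(l[1],l[0]))%180,1))
E
python3 - <<'E'
from h import *
c=bot.get_calibration('wrist'); im=bot.read_camera('wrist'); cv2.imwrite('pics/w1.png',im)
print('cam at',-(np.array(c['R']).T@c['t']))
hsv=cv2.cvtColor(im,cv2.COLOR_BGR2HSV)
rects(im,c,(hsv[...,1]<45)&(hsv[...,2]>140),.02,1500)
go(.441,.081,.12,73.3)
E
```

```text
cam at [0.30935206 0.11721522 0.52332591]
[211. 280.] [ 0.5493 -0.1835  0.02  ] [0.115  0.4338] ang 172.5
[335. 176.] [0.4405 0.0825 0.02  ] [0.0594 0.0884] ang 164.7
pos [0.3842 0.0854 0.3486] tool-y yaw 67.0 tilt [-0.001 -0.    -1.   ] q [ 0.16 -0.34  1.92  0.    1.56 -1.01]
shift [-0.0541  0.0182  0.2285] spin -1.26
```

View pics/w1.png

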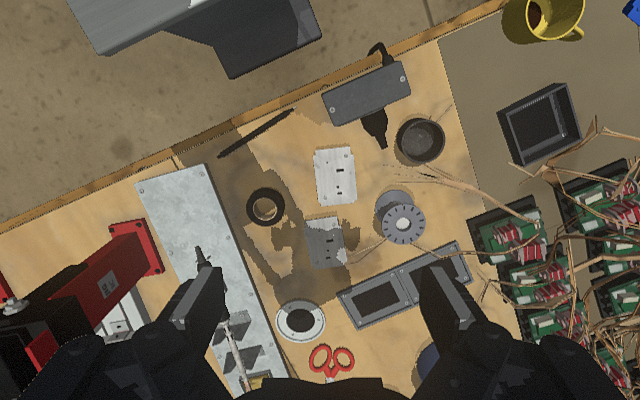

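Wrist view: module A is at (335,176), giving (0.4405, 0.0825) at 164.7°, which agrees with the top camera to about 1.5 mm. The path down is clear, so I'm descending.

{"op": "play_rows", "data": {
  "series": [
    {"translation": [-0.027, 0.0095, 0.03], "spin": 0},
    {"translation": [-0.027, 0.0095, 0.03], "spin": 0},
    {"translation": [0, 0, 0.03], "spin": -0.7},
    {"translation": [0, 0, 0.04], "spin": -0.7},
    {"translation": [0, 0, 0.04], "spin": 0}
  ]
}}

```text
time: 5.65
tool_pos: [0.4418, 0.0814, 0.1776]
tcp_rot: [0.449, 3.109, 0.0]
wrist_force: [0.2, 0.6, -0.2]
width: 0.997
```

{"op": "play_rows", "data": {
  "series": [
    {"translation": [0, 0, 0.04], "spin": 0},
    {"translation": [0, 0, 0.04], "spin": 0},
    {"translation": [0, 0, 0.03], "spin": 0},
    {"translation": [0, 0, 0], "spin": 0},
    {"translation": [0, 0, 0], "spin": 0}
  ]
}}

```text
time: 6.15
tool_pos: [0.4413, 0.0814, 0.069]
tcp_rot: [-0.449, -3.108, 0.001]
wrist_force: [0.8, 0.2, 0.4]
width: 0.998
```

```bash
python3 - <<'E'
from h import *
go(.441,.082,.002,74)
c=bot.get_calibration('wrist'); im=bot.read_camera('wrist'); cv2.imwrite('pics/w2.png',im)
hsv=cv2.cvtColor(im,cv2.COLOR_BGR2HSV)
rects(im,c,(hsv[...,1]<45)&(hsv[...,2]>140),.02,1500)
E
```

```text
pos [0.4413 0.0814 0.069 ] tool-y yaw 73.6 tilt [-0.001 -0.    -1.   ] q [ 0.13 -0.04  2.2   0.    0.99 -1.16]
shift [0.0004 0.0005 0.067 ] spin -0.09
[ 56. 271.] [ 0.4469 -0.1294  0.02  ] [0.2289 0.0738] ang 146.9
[324. 202.] [0.44   0.0828 0.02  ] [0.0586 0.0871] ang 166.0
```

View pics/w2.png

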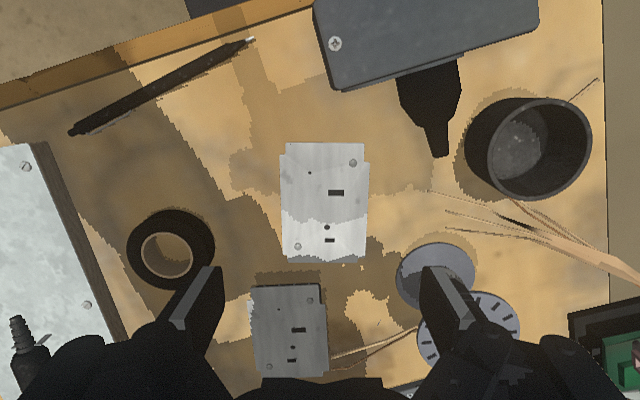

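{"op": "play_rows", "data": {
  "series": [
    {"translation": [0, 0.0005, 0.03], "spin": -0.2},
    {"translation": [0, 0, 0.02], "spin": 0},
    {"translation": [0, 0, 0.012], "spin": 0},
    {"translation": [0, 0, 0.005], "spin": 0},
    {"translation": [0, 0, 0], "spin": 0}
  ]
}}

```text
time: 6.7
tool_pos: [0.4426, 0.0821, 0.0027]
tcp_rot: [0.421, 3.112, 0.0]
wrist_force: [-0.7, -0.2, -0.2]
width: 0.999
```

{"op": "play_rows", "data": {
  "series": [
    {"translation": [0, 0, 0], "spin": 0},
    {"translation": [0, 0, 0], "spin": 0},
    {"translation": [0, 0, 0], "spin": 0},
    {"translation": [0, 0, 0], "spin": 0},
    {"translation": [0, 0, 0], "spin": 0}
  ],
  "jaw": -1,
  "force": 50
}}

```text
time: 7.2
tool_pos: [0.442, 0.082, 0.0023]
tcp_rot: [0.421, 3.113, 0.0]
wrist_force: [0.2, 0.7, -0.4]
width: 0.141
```

{"op": "play_rows", "data": {
  "series": [
    {"translation": [0, 0, 0], "spin": 0},
    {"translation": [0, 0, 0], "spin": 0},
    {"translation": [0, 0, 0], "spin": 0},
    {"translation": [0, 0, -0.01], "spin": 0},
    {"translation": [0, 0, -0.02], "spin": 0}
  ]
}}

```text
time: 7.7
tool_pos: [0.44, 0.0817, 0.0313]
tcp_rot: [-0.42, -3.109, 0.002]
wrist_force: [0.6, -0.8, -0.4]
width: 0.001
```

{"op": "play_rows", "data": {
  "series": [
    {"translation": [0, 0, -0.03], "spin": 0},
    {"translation": [0, 0, -0.03], "spin": 0},
    {"translation": [0, 0, -0.03], "spin": 0},
    {"translation": [0, 0, 0], "spin": 0},
    {"translation": [0, 0, 0], "spin": 0}
  ]
}}

```text
time: 8.2
tool_pos: [0.4428, 0.0821, 0.1235]
tcp_rot: [0.42, 3.111, 0.001]
wrist_force: [0.1, -1.4, -0.0]
width: -0.002
```

```bash
python3 - <<'E'
from h import *
go(.6708,.1698,.125,4.4)
c=bot.get_calibration('wrist'); im=bot.read_camera('wrist'); cv2.imwrite('pics/w3.png',im)
E
```

```text
pos [0.4428 0.0821 0.1235] tool-y yaw 74.6 tilt [ 0.003  0.    -1.   ] q [ 0.13 -0.11  2.15  0.    1.1  -1.17]
shift [-0.1966  0.1451 -0.0008] spin 14.04
```

View pics/w3.png

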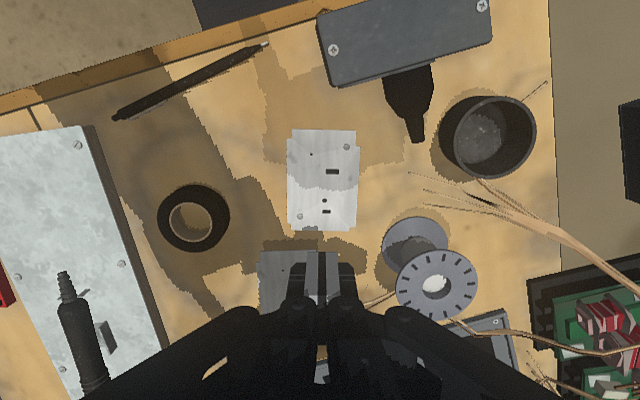

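The gripper shut on nothing: A is still at (322,180) and the shut tips are at about (322,265). I'm comparing the projected TCP with the pictures.

```bash
python3 - <<'E'
from h import *
s=bot.read_state(); c=bot.get_calibration('wrist'); p=s['tool_pos']
print('tcp px wrist',proj(c,[p,p+[0,0,.019],p+[0,0,.05]]).round(), 'A px',proj(c,[.441,.082,.02]).round())
t=bot.get_calibration('top'); im=bot.read_camera('top')
print('tcp px top',proj(t,[p,p+[0,0,.2]]).round())
hsv=cv2.cvtColor(im,cv2.COLOR_BGR2HSV); rects(im,t,(hsv[...,1]<45)&(hsv[...,2]>150),.02,150)
sc=bot.read_camera('scene'); k=bot.get_calibration('scene'); print('scene tcp',proj(k,[p]).round(),'A',proj(k,[.441,.082,.02]).round())
x,y=proj(k,[p])[0].astype(int)
cv2.imwrite('pics/cmp.png',np.hstack([cv2.resize(im[140:290,290:440],(400,400)),cv2.resize(sc[y-60:y+90,x-75:x+75],(400,400))]))
print(x,y)
E
```

```text
tcp px wrist [[323. 237.]
 [323. 253.]
 [323. 288.]] A px [[322. 185.]]
tcp px top [[376. 229.]
 [387. 231.]]
[354. 391.] [-0.0025  0.1302  0.02  ] [0.0519 0.0432] ang 90.6
[358. 340.] [0.137  0.1203 0.02  ] [0.0739 0.0353] ang 90.6
[602. 252.] [ 0.3825 -0.549   0.02  ] [0.0165 0.2124] ang 78.3
[349. 196.] [0.529  0.1471 0.02  ] [0.0522 0.0486] ang 100.0
[430. 147.] [ 0.6678 -0.0781  0.02  ] [0.089  0.0859] ang 0.2
[464. 183.] [ 0.5695 -0.1709  0.02  ] [0.4714 0.1413] ang 171.6
[598. 129.] [ 0.7234 -0.5413  0.02  ] [0.5896 0.3515] ang 168.6
[430.  19.] [ 1.0264 -0.0744  0.02  ] [0.0817 0.0772] ang 135.7
[163.  18.] [1.021  0.6696 0.02  ] [0.2293 0.1045] ang 90.5
scene tcp [[378. 193.]] A [[374. 216.]]
377 192
```

View pics/cmp.png

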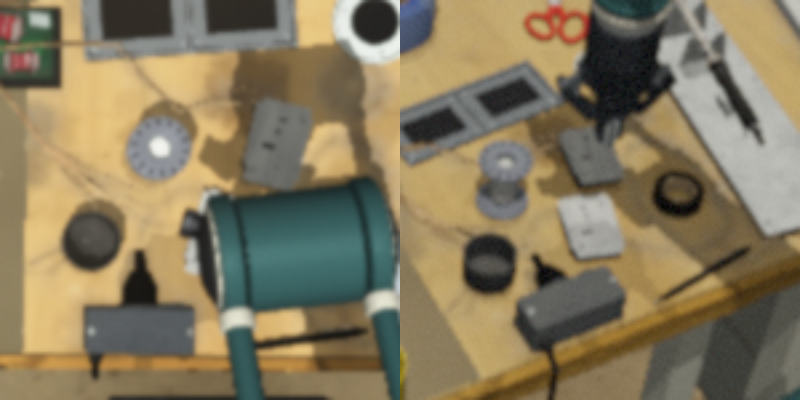

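The rendered tips are about 25–30 mm behind the reported TCP, which fits the fingers shutting above the module. I'm triangulating the tips more exactly.

```bash
python3 - <<'E'
from h import *
w=cv2.imread('pics/w3.png'); sc=bot.read_camera('scene')
cv2.imwrite('pics/tip.png',np.hstack([cv2.resize(w[225:325,273:373],(400,400)),cv2.resize(sc[150:200,350:400],(400,400),interpolation=cv2.INTER_CUBIC)]))
s=bot.read_state(); p=s['tool_pos']; R=Ro.from_rotvec(s['tcp_rot']).as_matrix()
for n in ('wrist','scene'):
    for d in (0,.02,.025,.03,.035):
        print(n,d,[proj(bot.get_calibration(n),p+R@np.array([a,0,-d]))[0].round(1) for a in (-.011,0,.011)])
E
```

```text
wrist 0 [array([322.7, 254.9]), array([322.8, 237.2]), array([322.8, 218.9])]
wrist 0.02 [array([322.9, 273.3]), array([322.9, 254.1]), array([322.9, 234.1])]
wrist 0.025 [array([322.9, 278.6]), array([322.9, 259. ]), array([322.9, 238.5])]
wrist 0.03 [array([322.9, 284.2]), array([322.9, 264.1]), array([322.9, 243.1])]
wrist 0.035 [array([323. , 290.1]), array([323. , 269.5]), array([323., 248.])]
scene 0 [array([376.8, 190.8]), array([377.8, 193.5]), array([378.8, 196.2])]
scene 0.02 [array([377.5, 186. ]), array([378.6, 188.7]), array([379.6, 191.4])]
scene 0.025 [array([377.7, 184.8]), array([378.8, 187.5]), array([379.8, 190.2])]
scene 0.03 [array([377.9, 183.5]), array([379. , 186.2]), array([380., 189.])]
scene 0.035 [array([378.1, 182.3]), array([379.2, 185. ]), array([380.2, 187.8])]
```

View pics/tip.png

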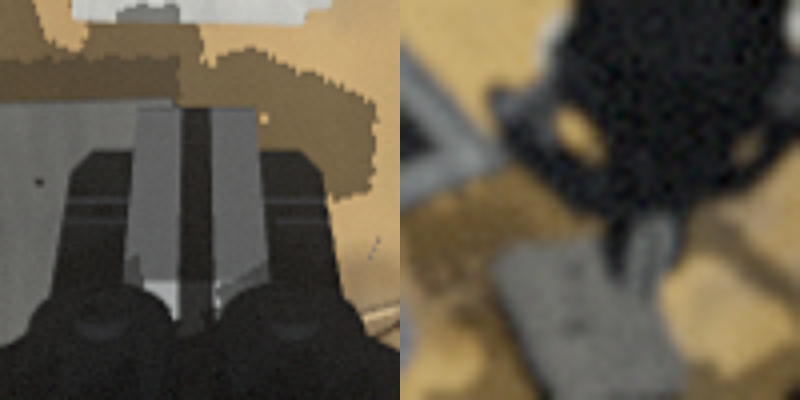

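Both views put the finger tips about 40 mm behind the reported TCP. I'll confirm by gently touching bare bench at (0.40, 0.02) with the shut fingers.

{"op": "play_rows", "data": {
  "series": [
    {"translation": [0.0125, -0.0355, 0], "spin": 0},
    {"translation": [0.0125, -0.0355, 0], "spin": 0},
    {"translation": [0, 0, 0.04], "spin": 0},
    {"translation": [0, 0, 0.04], "spin": 0},
    {"translation": [0, 0, 0.02], "spin": 0}
  ]
}}

```text
time: 8.9
tool_pos: [0.3951, 0.0198, 0.0183]
tcp_rot: [-0.421, -3.107, 0.001]
wrist_force: [-0.7, -0.8, -0.1]
width: -0.0
```

{"op": "play_rows", "data": {
  "series": [
    {"translation": [0, 0, 0.01], "spin": 0},
    {"translation": [0, 0, 0.01], "spin": 0},
    {"translation": [0, 0, 0.005], "spin": 0},
    {"translation": [0, 0, 0.005], "spin": 0},
    {"translation": [0, 0, 0], "spin": 0}
  ]
}}

```text
time: 9.4
tool_pos: [0.3992, 0.0202, -0.0079]
tcp_rot: [0.421, 3.113, 0.0]
wrist_force: [0.1, -1.0, -0.8]
width: 0.003
```

```bash
python3 - <<'E'
from h import *
go(.40,.02,-.02,74)
s=bot.read_state();print(s['wrist_force'])
w=bot.read_camera('wrist');sc=bot.read_camera('scene')
x,y=proj(bot.get_calibration('scene'),s['tool_pos'])[0].astype(int)
cv2.imwrite('pics/tip2.png',np.hstack([cv2.resize(w[200:325,260:385],(400,400)),cv2.resize(sc[y-35:y+15,x-25:x+25],(400,400),interpolation=cv2.INTER_CUBIC)]))
E
```

```text
pos [ 0.3992  0.0202 -0.0079] tool-y yaw 74.6 tilt [ 0. -0. -1.] q [-0.01 -0.02  2.35 -0.    0.81 -1.31]
shift [-0.0008  0.      0.0121] spin 0.12
[ 0.11462684 -0.96814954 -0.80602487]
```

View pics/tip2.png

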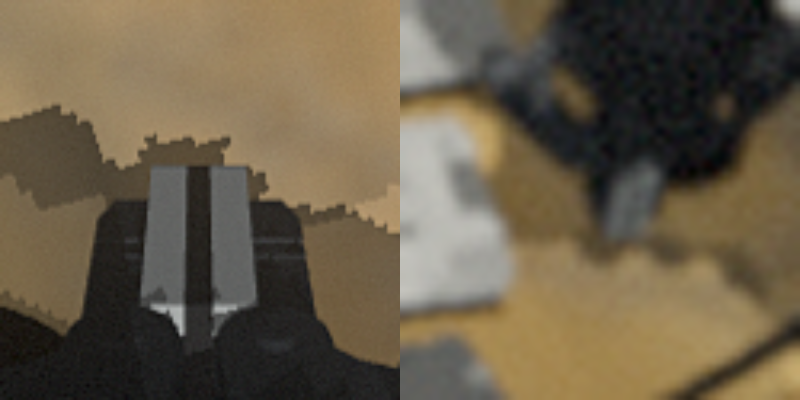

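The fingers still float with the TCP at −8 mm and no contact force, so the reported TCP is offset along z. I'm going lower in small steps.

{"op": "play_rows", "data": {
  "series": [
    {"translation": [0, 0, 0.002], "spin": 0},
    {"translation": [0, 0, 0.002], "spin": 0},
    {"translation": [0, 0, 0.002], "spin": 0},
    {"translation": [0, 0, 0.002], "spin": 0},
    {"translation": [0, 0, 0.001], "spin": 0}
  ]
}}

```text
time: 10.0
tool_pos: [0.3987, 0.0201, -0.0172]
tcp_rot: [-0.421, -3.113, 0.0]
wrist_force: [0.4, -1.5, -0.3]
width: 0.0
```

{"op": "play_rows", "data": {
  "series": [
    {"translation": [0, 0, 0.001], "spin": 0},
    {"translation": [0, 0, 0.001], "spin": 0},
    {"translation": [0, 0, 0.001], "spin": 0}
  ]
}}

```text
time: 10.3
tool_pos: [0.3989, 0.0201, -0.02]
tcp_rot: [0.421, 3.113, -0.0]
wrist_force: [-0.3, -1.1, 0.3]
width: 0.003
```

{"op": "play_rows", "data": {
  "series": [
    {"translation": [0, 0, 0.001], "spin": 0},
    {"translation": [0, 0, 0.001], "spin": 0},
    {"translation": [0, 0, 0.001], "spin": 0}
  ]
}}

```text
time: 10.6
tool_pos: [0.3989, 0.0201, -0.023]
tcp_rot: [0.421, 3.113, 0.0]
wrist_force: [0.3, 0.7, 0.0]
width: -0.002
```

{"op": "play_rows", "data": {
  "series": [
    {"translation": [0, 0, 0.001], "spin": 0},
    {"translation": [0, 0, 0.001], "spin": 0}
  ]
}}

```text
time: 10.8
tool_pos: [0.3989, 0.0201, -0.025]
tcp_rot: [0.421, 3.113, 0.0]
wrist_force: [-0.1, -0.1, 0.6]
width: -0.001
```

{"op": "play_rows", "data": {
  "series": [
    {"translation": [0, 0, 0.001], "spin": 0},
    {"translation": [0, 0, 0.001], "spin": 0}
  ]
}}

```text
time: 11.0
tool_pos: [0.3989, 0.0201, -0.027]
tcp_rot: [-0.421, -3.113, 0.0]
wrist_force: [0.2, -0.7, 0.9]
width: 0.001
```

{"op": "play_rows", "data": {
  "series": [
    {"translation": [0, 0, 0.001], "spin": 0},
    {"translation": [0, 0, 0.001], "spin": 0}
  ]
}}

```text
time: 11.2
tool_pos: [0.3989, 0.0202, -0.029]
tcp_rot: [-0.421, -3.113, -0.0]
wrist_force: [-0.4, -0.5, -0.5]
width: 0.001
```

{"op": "play_rows", "data": {
  "series": [
    {"translation": [0, 0, 0.001], "spin": 0},
    {"translation": [0, 0, 0.001], "spin": 0}
  ]
}}

```text
time: 11.4
tool_pos: [0.3989, 0.0201, -0.031]
tcp_rot: [-0.421, -3.113, -0.0]
wrist_force: [0.2, -0.5, 0.5]
width: -0.001
```

```bash
python3 - <<'E'
from h import *
s=bot.read_state();print(s['wrist_force'],s['tool_pos'],s['joint_torque'].round(2))
w=bot.read_camera('wrist');sc=bot.read_camera('scene')
x,y=proj(bot.get_calibration('scene'),s['tool_pos'])[0].astype(int)
cv2.imwrite('pics/tip3.png',np.hstack([cv2.resize(w[200:325,260:385],(400,400)),cv2.resize(sc[y-35:y+15,x-25:x+25],(400,400),interpolation=cv2.INTER_CUBIC)]))
E
```

```text
[ 0.15794528 -0.48053569  0.45684883] [ 0.39890505  0.02012854 -0.03100171] [  0.   -27.76 -26.21  -0.     0.03  -0.  ]
```

View pics/tip3.png

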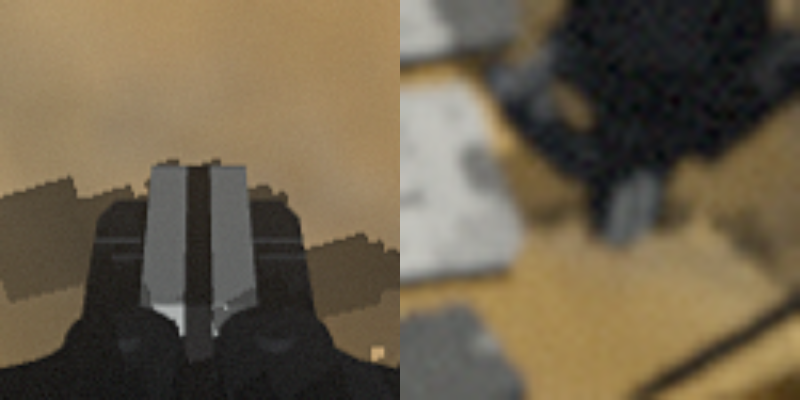

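The shadow has nearly met the tips, so about 3–8 mm remains.

{"op": "play_rows", "data": {
  "series": [
    {"translation": [0, 0, 0.001], "spin": 0},
    {"translation": [0, 0, 0.001], "spin": 0}
  ]
}}

```text
time: 11.7
tool_pos: [0.3991, 0.0202, -0.0322]
tcp_rot: [-0.421, -3.113, 0.0]
wrist_force: [-5.6, 0.6, 18.9]
width: -0.003
```

{"op": "play_rows", "data": {
  "series": [
    {"translation": [0, 0, 0.001], "spin": 0},
    {"translation": [0, 0, 0], "spin": 0}
  ]
}}

```text
time: 11.9
tool_pos: [0.3991, 0.0201, -0.0322]
tcp_rot: [-0.42, -3.112, 0.0]
wrist_force: [-7.5, -0.2, 21.1]
width: 0.003
```

{"op": "play_rows", "data": {
  "series": [
    {"translation": [0, 0, 0.001], "spin": 0},
    {"translation": [0, 0, 0], "spin": 0}
  ]
}}

```text
time: 12.1
tool_pos: [0.3991, 0.0202, -0.0323]
tcp_rot: [-0.42, -3.111, 0.0]
wrist_force: [-11.0, 0.2, 33.1]
width: 0.004
```

The bench is touched at reported TCP z = −0.032, so the shut tips lie 32 mm behind the reported TCP. I'll work with tip = TCP z + 0.032 shut, about +0.037 at a 61 mm opening. Back up, open, and go to module A.

{"op": "play_rows", "data": {
  "series": [
    {"translation": [0, 0, -0.03], "spin": 0},
    {"translation": [0, 0, -0.04], "spin": 0},
    {"translation": [-0.012, 0.0355, -0.02], "spin": 0},
    {"translation": [-0.012, 0.0355, 0], "spin": 0.1},
    {"translation": [0, 0, 0], "spin": 0}
  ],
  "jaw": 1
}}

```text
time: 12.6
tool_pos: [0.4451, 0.085, 0.0573]
tcp_rot: [0.43, 3.106, 0.004]
wrist_force: [0.3, -0.2, 0.1]
width: 0.846
```

{"op": "play_rows", "data": {
  "series": [
    {"translation": [0, 0, 0], "spin": 0},
    {"translation": [0, 0, 0], "spin": 0},
    {"translation": [0, 0, 0], "spin": 0}
  ]
}}

```text
time: 12.9
tool_pos: [0.4394, 0.0814, 0.0541]
tcp_rot: [-0.435, -3.109, 0.001]
wrist_force: [-0.2, -0.5, 0.4]
width: 1.002
```

```bash
python3 - <<'E'
from h import *
go(.441,.082,-.030,74)
c=bot.get_calibration('wrist'); im=bot.read_camera('wrist')
hsv=cv2.cvtColor(im,cv2.COLOR_BGR2HSV)
rects(im,c,(hsv[...,1]<45)&(hsv[...,2]>140),.02,1500)
E
```

```text
pos [0.4394 0.0814 0.0541] tool-y yaw 74.1 tilt [-0.002 -0.    -1.   ] q [ 0.13 -0.03  2.22 -0.    0.95 -1.16]
shift [-0.0015  0.0011  0.0841] spin 0.01
[326. 207.] [0.4368 0.0841 0.02  ] [0.0581 0.0801] ang 166.8
[ 16. 262.] [ 0.4231 -0.132   0.02  ] [0.057  0.1534] ang 172.5
```

{"op": "play_rows", "data": {
  "series": [
    {"translation": [-0.0015, 0.001, 0.03], "spin": 0},
    {"translation": [0, 0, 0.03], "spin": 0},
    {"translation": [0, 0, 0.015], "spin": 0},
    {"translation": [0, 0, 0.009], "spin": 0},
    {"translation": [0, 0, 0], "spin": 0}
  ]
}}

```text
time: 13.45
tool_pos: [0.441, 0.0822, -0.0302]
tcp_rot: [-0.435, -3.108, 0.001]
wrist_force: [0.2, -0.1, 0.1]
width: 1.005
```

{"op": "play_rows", "data": {
  "series": [
    {"translation": [0, 0, 0], "spin": 0},
    {"translation": [0, 0, 0], "spin": 0},
    {"translation": [0, 0, 0], "spin": 0},
    {"translation": [0, 0, 0], "spin": 0},
    {"translation": [0, 0, 0], "spin": 0}
  ],
  "jaw": -1,
  "force": 50
}}

```text
time: 13.95
tool_pos: [0.4439, 0.0828, -0.0272]
tcp_rot: [0.434, 3.109, 0.001]
wrist_force: [-2.4, -1.1, 6.1]
width: 0.686
```

{"op": "play_rows", "data": {
  "series": [
    {"translation": [0, 0, 0], "spin": 0},
    {"translation": [0, 0, 0], "spin": 0},
    {"translation": [0, 0, 0], "spin": 0}
  ]
}}

```text
time: 14.25
tool_pos: [0.4439, 0.0828, -0.0272]
tcp_rot: [0.434, 3.109, 0.001]
wrist_force: [-1.9, -0.3, 6.3]
width: 0.677
```

{"op": "play_rows", "data": {
  "series": [
    {"translation": [0, 0, -0.01], "spin": 0},
    {"translation": [0, 0, -0.03], "spin": 0},
    {"translation": [0, 0, -0.04], "spin": 0},
    {"translation": [0, 0, -0.04], "spin": 0},
    {"translation": [0, 0, 0], "spin": 0}
  ]
}}

```text
time: 14.75
tool_pos: [0.4483, 0.0836, 0.0982]
tcp_rot: [0.432, 3.099, 0.006]
wrist_force: [1.8, 0.5, -1.2]
width: 0.684
```

{"op": "play_rows", "data": {
  "series": [
    {"translation": [0, 0, 0], "spin": 0},
    {"translation": [0, 0, 0], "spin": 0}
  ]
}}

```text
time: 14.95
tool_pos: [0.4412, 0.0826, 0.0901]
tcp_rot: [-0.434, -3.109, 0.001]
wrist_force: [-0.3, 0.4, -2.0]
width: 0.684
```

```bash
python3 - <<'E'
from h import *
go(.6708,.1698,.10,4.4)
s=bot.read_state();print(s['width'],s['wrist_force'])
w=bot.read_camera('wrist');sc=bot.read_camera('scene');cv2.imwrite('pics/w4.png',w);cv2.imwrite('pics/s4.png',sc)
x,y=proj(bot.get_calibration('scene'),s['tool_pos'])[0].astype(int)
cv2.imwrite('pics/g4.png',np.hstack([cv2.resize(w[100:400,170:470],(400,400)),cv2.resize(sc[y-60:y+20,x-40:x+40],(400,400),interpolation=cv2.INTER_CUBIC)]))
E
```

```text
pos [0.4412 0.0826 0.0901] tool-y yaw 74.1 tilt [-0.002 -0.    -1.   ] q [ 0.13 -0.07  2.18  0.    1.03 -1.16]
shift [-0.1969  0.1467 -0.0105] spin 13.94
0.6836882229703484 [-0.32720175  0.40623777 -1.9793609 ]
```

View pics/g4.png

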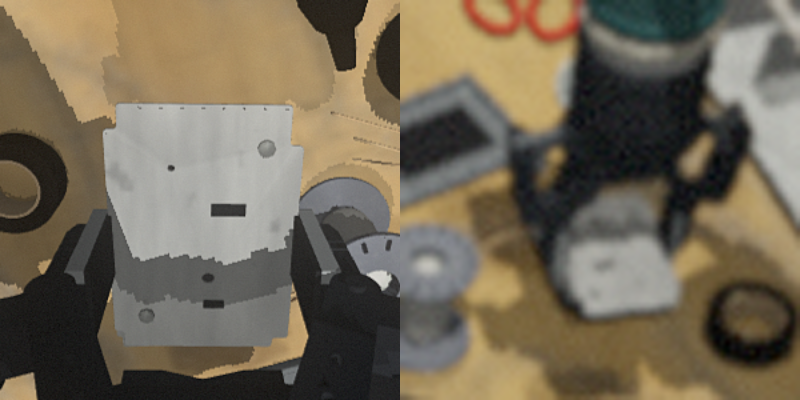

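```bash
python3 - <<'E'
from h import *
c=bot.get_calibration('wrist'); s=bot.read_state(); R=Ro.from_rotvec(s['tcp_rot']).as_matrix()
px=[(248,177),(396.5,177),(387.5,359),(258.5,359)]
for z in (.13,.137,.142):
    P=ray(c,px,z); print(z,P.mean(0).round(4),'tool',(R.T@(P.mean(0)-s['tool_pos'])).round(4),[np.linalg.norm(P[i]-P[i-1]).round(4) for i in range(4)])
E
```

```text
0.13 [0.4411 0.0823 0.13  ] tool [-0.0002 -0.0001 -0.0408] [np.float64(0.0917), np.float64(0.0599), np.float64(0.0917), np.float64(0.0629)]
0.137 [0.437  0.0835 0.137 ] tool [ 0.0041 -0.0002 -0.0478] [np.float64(0.0869), np.float64(0.0568), np.float64(0.0869), np.float64(0.0597)]
0.142 [0.4341 0.0843 0.142 ] tool [ 0.0071 -0.0002 -0.0527] [np.float64(0.0835), np.float64(0.0545), np.float64(0.0835), np.float64(0.0573)]
```

Module A is held (width 0.68, about 2 N weight). It sits about 3 mm along tool +x, with its underside about 25 mm above the TCP. Carrying it to the left bay.

{"op": "play_rows", "data": {
  "series": [
    {"translation": [-0.02, 0.014, -0.01], "spin": 0},
    {"translation": [-0.038, 0.028, 0], "spin": 0},
    {"translation": [-0.038, 0.028, 0], "spin": 0},
    {"translation": [-0.038, 0.028, 0], "spin": 0},
    {"translation": [-0.038, 0.028, 0], "spin": 0}
  ]
}}

```text
time: 15.55
tool_pos: [0.6428, 0.1572, 0.0984]
tcp_rot: [-0.434, -3.108, 0.002]
wrist_force: [-0.0, -0.1, -0.9]
width: 0.682
```

{"op": "play_rows", "data": {
  "series": [
    {"translation": [-0.026, 0.018, 0], "spin": 0},
    {"translation": [0, 0, 0], "spin": 1},
    {"translation": [0, 0, 0], "spin": 1},
    {"translation": [0, 0, 0], "spin": 1},
    {"translation": [0, 0, 0], "spin": 1}
  ]
}}

```text
time: 16.05
tool_pos: [0.671, 0.1668, 0.098]
tcp_rot: [-0.972, -2.983, 0.004]
wrist_force: [0.2, -0.7, -2.7]
width: 0.684
```

{"op": "play_rows", "data": {
  "series": [
    {"translation": [0, 0, 0], "spin": 1},
    {"translation": [0, 0, 0], "spin": 1},
    {"translation": [0, 0, 0], "spin": 1},
    {"translation": [0, 0, 0], "spin": 1},
    {"translation": [0, 0, 0], "spin": 1}
  ]
}}

```text
time: 16.55
tool_pos: [0.6709, 0.1667, 0.0982]
tcp_rot: [-1.595, -2.703, 0.005]
wrist_force: [0.3, 1.0, -2.7]
width: 0.681
```

{"op": "play_rows", "data": {
  "series": [
    {"translation": [0, 0, 0], "spin": 1},
    {"translation": [0, 0, 0], "spin": 1},
    {"translation": [0, 0, 0], "spin": 1},
    {"translation": [0, 0, 0], "spin": 1},
    {"translation": [0, 0, 0], "spin": 0.9}
  ]
}}

```text
time: 17.05
tool_pos: [0.6709, 0.1667, 0.0982]
tcp_rot: [-2.133, -2.303, 0.006]
wrist_force: [-0.7, -0.4, -2.4]
width: 0.682
```

{"op": "play_rows", "data": {
  "series": [
    {"translation": [0, 0, 0.03], "spin": 0},
    {"translation": [0, 0, 0.02], "spin": 0},
    {"translation": [0, 0, 0], "spin": 0},
    {"translation": [0, 0, 0], "spin": 0}
  ]
}}

```text
time: 17.45
tool_pos: [0.6709, 0.1667, 0.0489]
tcp_rot: [-2.129, -2.307, 0.005]
wrist_force: [-0.3, -0.2, -1.1]
width: 0.687
```

```bash
python3 - <<'E'
from h import *
go(.671,.167,-.022,4.4)
s=bot.read_state();print(s['width'],s['wrist_force'])
w=bot.read_camera('wrist');cv2.imwrite('pics/w5.png',w)
c=bot.get_calibration('wrist')
u=np.array([np.cos(np.radians(94.4)),np.sin(np.radians(94.4)),0]);v=np.array([u[1],-u[0],0])
for b in ((.6708,.1698,.003),(.679,.060,.003)):
  P=[np.array(b)+a*.0525*u+e*.0385*v for a,e in((1,1),(1,-1),(-1,-1),(-1,1))]
  cv2.polylines(w,[proj(c,P).astype(np.int32)],True,(0,0,255),1)
cv2.imwrite('pics/w5b.png',w)
E
```

```text
pos [0.6709 0.1667 0.0489] tool-y yaw 4.6 tilt [-0.004 -0.001 -1.   ] q [0.21 0.42 1.69 0.   1.04 0.13]
shift [0.0003 0.0004 0.0709] spin 0.04
0.6868272390452654 [-0.30591067 -0.15411622 -1.13267604]
```

View pics/w5b.png

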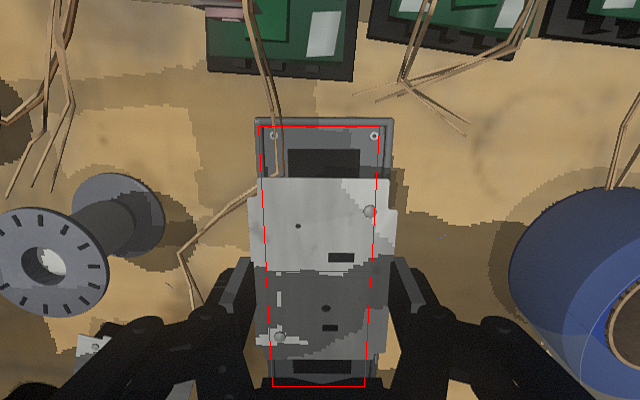

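The bays line up in this view: tray outer edges at columns 256–393, module at 249–395, with about 1.5 mm lateral offset and 8 mm slack. Lowering.

{"op": "play_rows", "data": {
  "series": [
    {"translation": [0, 0.0015, 0.025], "spin": 0},
    {"translation": [0, 0, 0.025], "spin": 0},
    {"translation": [0, 0, 0.012], "spin": 0},
    {"translation": [0, 0, 0.005], "spin": 0},
    {"translation": [0, 0, 0], "spin": 0}
  ]
}}

```text
time: 18.0
tool_pos: [0.6741, 0.1672, -0.0158]
tcp_rot: [-2.13, -2.309, 0.0]
wrist_force: [-0.8, 0.3, -2.3]
width: 0.682
```

{"op": "play_rows", "data": {
  "series": [
    {"translation": [0, 0, 0.0015], "spin": 0},
    {"translation": [0, 0, 0], "spin": 0}
  ]
}}

```text
time: 18.2
tool_pos: [0.6752, 0.1674, -0.016]
tcp_rot: [2.13, 2.308, 0.003]
wrist_force: [0.5, 0.7, -1.9]
width: 0.685
```

{"op": "play_rows", "data": {
  "series": [
    {"translation": [0, 0, 0.0015], "spin": 0},
    {"translation": [0, 0, 0], "spin": 0}
  ]
}}

```text
time: 18.4
tool_pos: [0.6743, 0.1672, -0.0184]
tcp_rot: [2.13, 2.309, 0.001]
wrist_force: [-0.3, 0.9, -2.8]
width: 0.68
```

{"op": "play_rows", "data": {
  "series": [
    {"translation": [0, -0.001, 0.0015], "spin": 0},
    {"translation": [0, 0, 0], "spin": 0},
    {"translation": [0, 0, 0], "spin": 0}
  ]
}}

```text
time: 18.7
tool_pos: [0.6728, 0.1671, -0.0206]
tcp_rot: [-2.13, -2.309, 0.0]
wrist_force: [-0.2, -0.5, -2.8]
width: 0.681
```

{"op": "play_rows", "data": {
  "series": [
    {"translation": [0, 0, 0.0015], "spin": 0},
    {"translation": [0, 0, 0], "spin": 0},
    {"translation": [0, 0, 0], "spin": 0}
  ]
}}

```text
time: 19.0
tool_pos: [0.6729, 0.1671, -0.0221]
tcp_rot: [-2.13, -2.309, 0.0]
wrist_force: [-0.5, 1.1, -1.4]
width: 0.681
```

{"op": "play_rows", "data": {
  "series": [
    {"translation": [0, 0, 0.0015], "spin": 0},
    {"translation": [0, 0, 0], "spin": 0},
    {"translation": [0, 0, 0], "spin": 0}
  ]
}}

```text
time: 19.3
tool_pos: [0.6729, 0.167, -0.0235]
tcp_rot: [-2.13, -2.309, 0.0]
wrist_force: [-0.1, -0.1, -2.4]
width: 0.685
```

{"op": "play_rows", "data": {
  "series": [
    {"translation": [0, 0, 0.001], "spin": 0},
    {"translation": [0, 0, 0], "spin": 0},
    {"translation": [0, 0, 0], "spin": 0}
  ]
}}

```text
time: 19.6
tool_pos: [0.6732, 0.1671, -0.0241]
tcp_rot: [2.13, 2.309, 0.0]
wrist_force: [-0.3, -0.2, -0.1]
width: 0.678
```

{"op": "play_rows", "data": {
  "series": [
    {"translation": [0, 0, 0.001], "spin": 0},
    {"translation": [0, 0, 0], "spin": 0},
    {"translation": [0, 0, 0], "spin": 0}
  ]
}}

```text
time: 19.9
tool_pos: [0.6732, 0.1672, -0.0242]
tcp_rot: [2.13, 2.309, 0.0]
wrist_force: [-2.3, -0.4, 5.7]
width: 0.682
```

{"op": "play_rows", "data": {
  "series": [
    {"translation": [0, 0, 0.001], "spin": 0},
    {"translation": [0, 0, 0], "spin": 0},
    {"translation": [0, 0, 0], "spin": 0}
  ]
}}

```text
time: 20.2
tool_pos: [0.6732, 0.1671, -0.0242]
tcp_rot: [2.13, 2.309, 0.0]
wrist_force: [-5.3, -1.7, 10.0]
width: 0.681
```

Contact at TCP z = −0.0242, as predicted for the bay floor. Releasing and lifting.

{"op": "play_rows", "data": {
  "series": [
    {"translation": [0, 0, -0.002], "spin": 0},
    {"translation": [0, 0, 0], "spin": 0},
    {"translation": [0, 0, 0], "spin": 0},
    {"translation": [0, 0, 0], "spin": 0},
    {"translation": [0, 0, 0], "spin": 0}
  ],
  "jaw": 1
}}

```text
time: 20.7
tool_pos: [0.6728, 0.167, -0.0248]
tcp_rot: [-2.13, -2.309, 0.001]
wrist_force: [0.5, -0.2, -0.2]
width: 0.999
```

{"op": "play_rows", "data": {
  "series": [
    {"translation": [0, 0, -0.03], "spin": 0},
    {"translation": [0, 0, -0.045], "spin": 0},
    {"translation": [0, 0, -0.045], "spin": 0},
    {"translation": [0, 0, 0], "spin": 0},
    {"translation": [0, 0, 0], "spin": 0}
  ]
}}

```text
time: 21.2
tool_pos: [0.6747, 0.1674, 0.098]
tcp_rot: [2.129, 2.307, 0.006]
wrist_force: [-1.5, -0.4, 0.0]
width: 0.998
```

```bash
python3 - <<'E'
from h import *
go(.538,.024,.06,76.3)
w=bot.read_camera('wrist');cv2.imwrite('pics/w6.png',w);c=bot.get_calibration('wrist')
hsv=cv2.cvtColor(w,cv2.COLOR_BGR2HSV)
rects(w,c,(hsv[...,1]<45)&(hsv[...,2]>150),.023,1500)
E
```

```text
pos [0.6747 0.1674 0.098 ] tool-y yaw 4.6 tilt [ 0.004  0.001 -1.   ] q [0.21 0.37 1.66 0.   1.11 0.13]
shift [-0.132  -0.1479  0.0373] spin -14.34
[319. 189.] [0.6714 0.1702 0.023 ] [0.0868 0.058 ] ang 91.6
```

View pics/w6.png

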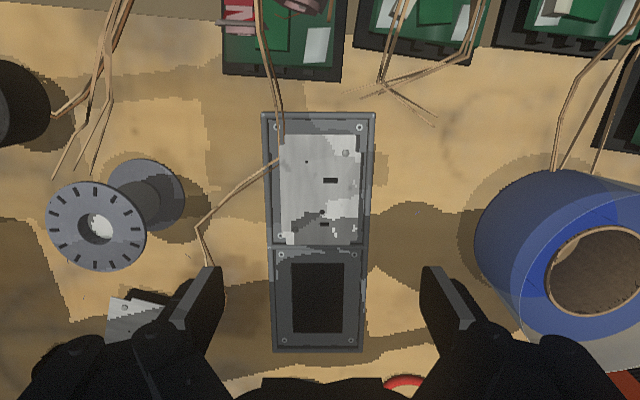

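Module A lies flat in the left bay at (320,190), measured at (0.671, 0.170) against a bay centre of (0.671, 0.170). Next is module B.

{"op": "play_rows", "data": {
  "series": [
    {"translation": [-0.0264, -0.0296, 0], "spin": 0},
    {"translation": [-0.0264, -0.0296, 0], "spin": 0},
    {"translation": [-0.0264, -0.0296, 0], "spin": 0},
    {"translation": [-0.0264, -0.0296, 0], "spin": 0},
    {"translation": [-0.0264, -0.0296, 0], "spin": 0}
  ]
}}

```text
time: 21.75
tool_pos: [0.5327, 0.0227, 0.0928]
tcp_rot: [-2.127, -2.307, 0.005]
wrist_force: [-0.2, 0.5, 0.9]
width: 1.0
```

{"op": "play_rows", "data": {
  "series": [
    {"translation": [0, 0, 0], "spin": -1},
    {"translation": [0, 0, 0], "spin": -1},
    {"translation": [0, 0, 0], "spin": -1},
    {"translation": [0, 0, 0], "spin": -1},
    {"translation": [0, 0, 0], "spin": -1}
  ]
}}

```text
time: 22.25
tool_pos: [0.5338, 0.0235, 0.0929]
tcp_rot: [-1.573, -2.714, 0.004]
wrist_force: [0.6, -0.0, 0.7]
width: 1.002
```

{"op": "play_rows", "data": {
  "series": [
    {"translation": [0, 0, 0], "spin": -1},
    {"translation": [0, 0, 0], "spin": -1},
    {"translation": [0, 0, 0], "spin": -1},
    {"translation": [0, 0, 0], "spin": -1},
    {"translation": [0, 0, 0], "spin": -1}
  ]
}}

```text
time: 22.75
tool_pos: [0.5338, 0.0236, 0.0928]
tcp_rot: [-0.948, -2.99, 0.002]
wrist_force: [0.6, 0.6, 0.4]
width: 1.0
```

{"op": "play_rows", "data": {
  "series": [
    {"translation": [0, 0, 0], "spin": -1},
    {"translation": [0, 0, 0], "spin": -1},
    {"translation": [0, 0, 0], "spin": -1},
    {"translation": [0, 0, 0], "spin": -1},
    {"translation": [0, 0, 0], "spin": -0.3}
  ]
}}

```text
time: 23.25
tool_pos: [0.534, 0.0236, 0.0931]
tcp_rot: [-0.377, -3.114, 0.001]
wrist_force: [-0.2, -0.0, -0.7]
width: 0.998
```

{"op": "play_rows", "data": {
  "series": [
    {"translation": [0, 0, 0], "spin": 0},
    {"translation": [0, 0, 0], "spin": 0}
  ]
}}

```text
time: 23.45
tool_pos: [0.5353, 0.0236, 0.0946]
tcp_rot: [-0.382, -3.116, 0.0]
wrist_force: [0.2, -0.3, -0.0]
width: 1.0
```

```bash
python3 - <<'E'
from h import *
go(.538,.024,-.03,76.3)
w=bot.read_camera('wrist');cv2.imwrite('pics/w7.png',w);c=bot.get_calibration('wrist')
hsv=cv2.cvtColor(w,cv2.COLOR_BGR2HSV)
for t in (90,110,130,150):
  print(t);rects(w,c,(hsv[...,1]<45)&(hsv[...,2]>t),.02,2500)
E
```

```text
pos [0.5353 0.0236 0.0946] tool-y yaw 76.0 tilt [-0.002  0.    -1.   ] q [-0.    0.09  2.01 -0.    1.04 -1.33]
shift [-0.0027  0.0011  0.1246] spin -0.06
90
[254. 348.] [ 0.6624 -0.0714  0.02  ] [0.0854 0.0756] ang 141.4
[535. 303.] [0.6743 0.1754 0.02  ] [0.0933 0.0625] ang 94.8
[324. 195.] [0.5376 0.0242 0.02  ] [0.058  0.0886] ang 168.3
[526. 164.] [0.5501 0.1753 0.02  ] [0.0753 0.0751] ang 125.6
[ 59. 170.] [ 0.4907 -0.1677  0.02  ] [0.0968 0.263 ] ang 172.4
110
[254. 348.] [ 0.6626 -0.0714  0.02  ] [0.0847 0.0752] ang 141.6
[534. 304.] [0.6745 0.1752 0.02  ] [0.0932 0.0618] ang 94.3
[325. 195.] [0.5378 0.0246 0.02  ] [0.0581 0.0882] ang 169.2
[526. 164.] [0.5501 0.1753 0.02  ] [0.0753 0.0751] ang 125.6
[ 59. 170.] [ 0.4903 -0.1678  0.02  ] [0.0967 0.2622] ang 172.5
130
[531. 305.] [0.6749 0.1724 0.02  ] [0.0869 0.0613] ang 94.0
[325. 195.] [0.5378 0.0246 0.02  ] [0.058  0.0882] ang 169.3
[527. 163.] [0.5493 0.1766 0.02  ] [0.0728 0.0748] ang 40.7
[ 59. 169.] [ 0.4899 -0.1678  0.02  ] [0.0965 0.2612] ang 172.5
150
[531. 305.] [0.6749 0.1722 0.02  ] [0.0868 0.0609] ang 93.5
[325. 195.] [0.5381 0.025  0.02  ] [0.0549 0.0875] ang 169.7
[ 58. 166.] [ 0.4863 -0.1671  0.02  ] [0.0964 0.2542] ang 172.5
```

{"op": "play_rows", "data": {
  "series": [
    {"translation": [-0.0027, 0.0014, 0.04], "spin": -0.25},
    {"translation": [0, 0, 0.04], "spin": 0},
    {"translation": [0, 0, 0.03], "spin": 0},
    {"translation": [0, 0, 0.013], "spin": 0},
    {"translation": [0, 0, 0], "spin": 0}
  ]
}}

```text
time: 24.0
tool_pos: [0.5368, 0.0243, -0.0295]
tcp_rot: [-0.346, -3.118, 0.001]
wrist_force: [-0.4, -0.2, -0.5]
width: 0.997
```

{"op": "play_rows", "data": {
  "series": [
    {"translation": [0, 0, 0], "spin": 0},
    {"translation": [0, 0, 0], "spin": 0},
    {"translation": [0, 0, 0], "spin": 0}
  ]
}}

```text
time: 24.3
tool_pos: [0.5409, 0.0243, -0.0255]
tcp_rot: [0.346, 3.119, 0.001]
wrist_force: [-0.5, 0.1, 1.1]
width: 1.001
```

{"op": "play_rows", "data": {
  "series": [
    {"translation": [0, 0, 0], "spin": 0},
    {"translation": [0, 0, 0], "spin": 0},
    {"translation": [0, 0, 0], "spin": 0},
    {"translation": [0, 0, 0], "spin": 0},
    {"translation": [0, 0, 0], "spin": 0}
  ],
  "jaw": -1,
  "force": 50
}}

```text
time: 24.8
tool_pos: [0.5399, 0.0244, -0.0259]
tcp_rot: [0.346, 3.121, 0.0]
wrist_force: [-2.7, 0.2, 7.7]
width: 0.678
```

{"op": "play_rows", "data": {
  "series": [
    {"translation": [0, 0, 0], "spin": 0},
    {"translation": [0, 0, 0], "spin": 0},
    {"translation": [0, 0, 0], "spin": 0}
  ]
}}

```text
time: 25.1
tool_pos: [0.5399, 0.0244, -0.0259]
tcp_rot: [0.346, 3.121, 0.0]
wrist_force: [-1.2, 0.0, 6.7]
width: 0.685
```

{"op": "play_rows", "data": {
  "series": [
    {"translation": [0, 0, -0.01], "spin": 0},
    {"translation": [0, 0, -0.03], "spin": 0},
    {"translation": [0, 0, -0.04], "spin": 0},
    {"translation": [0, 0, -0.03], "spin": 0},
    {"translation": [0, 0, 0], "spin": 1}
  ]
}}

```text
time: 25.6
tool_pos: [0.5434, 0.0243, 0.0885]
tcp_rot: [0.483, 3.094, 0.002]
wrist_force: [0.2, -0.8, -1.5]
width: 0.684
```

{"op": "play_rows", "data": {
  "series": [
    {"translation": [0, 0, 0], "spin": 1},
    {"translation": [0, 0, 0], "spin": 1},
    {"translation": [0, 0, 0], "spin": 1},
    {"translation": [0, 0, 0], "spin": 1},
    {"translation": [0, 0, 0], "spin": 1}
  ]
}}

```text
time: 26.1
tool_pos: [0.5385, 0.0243, 0.0827]
tcp_rot: [-1.147, -2.924, 0.0]
wrist_force: [-0.8, -0.3, -2.3]
width: 0.682
```

{"op": "play_rows", "data": {
  "series": [
    {"translation": [0, 0, 0], "spin": 1},
    {"translation": [0, 0, 0], "spin": 1},
    {"translation": [0, 0, 0], "spin": 1},
    {"translation": [0, 0, 0], "spin": 1},
    {"translation": [0, 0, 0], "spin": 1}
  ]
}}

```text
time: 26.6
tool_pos: [0.5385, 0.0243, 0.0827]
tcp_rot: [-1.753, -2.606, 0.0]
wrist_force: [-0.3, -0.3, -1.8]
width: 0.684
```

{"op": "play_rows", "data": {
  "series": [
    {"translation": [0, 0, 0], "spin": 1},
    {"translation": [0, 0, 0], "spin": 1},
    {"translation": [0, 0, 0], "spin": 1},
    {"translation": [0, 0, 0], "spin": 0.6},
    {"translation": [0, 0, 0], "spin": 0}
  ]
}}

```text
time: 27.1
tool_pos: [0.5386, 0.0243, 0.0826]
tcp_rot: [-2.135, -2.304, 0.001]
wrist_force: [0.0, -0.6, -1.9]
width: 0.681
```

```bash
python3 - <<'E'
from h import *
go(.68,.058,.035,4.4); s=bot.read_state();print(s['width'],s['wrist_force'])
E
```

```text
pos [0.5386 0.0243 0.0826] tool-y yaw 4.3 tilt [-0.001 -0.    -1.   ] q [-0.    0.11  2.01 -0.    1.02 -0.08]
shift [0.0229 0.1436 0.0475] spin -0.01
0.6805975569413714 [ 0.01347217 -0.62720834 -1.87535023]
```

{"op": "play_rows", "data": {
  "series": [
    {"translation": [0.006, 0.036, 0], "spin": 0},
    {"translation": [0.006, 0.036, 0], "spin": 0},
    {"translation": [0.006, 0.036, 0], "spin": 0},
    {"translation": [0.005, 0.0355, 0], "spin": 0},
    {"translation": [0, 0, 0.02], "spin": 0}
  ]
}}

```text
time: 27.6
tool_pos: [0.6882, 0.0593, 0.0666]
tcp_rot: [2.128, 2.301, 0.013]
wrist_force: [-1.0, -0.3, -1.0]
width: 0.684
```

{"op": "play_rows", "data": {
  "series": [
    {"translation": [0, 0, 0.03], "spin": 0},
    {"translation": [0, 0, 0.03], "spin": 0},
    {"translation": [0, 0, 0.015], "spin": 0},
    {"translation": [0, 0, 0], "spin": 0},
    {"translation": [0, 0, 0], "spin": 0}
  ]
}}

```text
time: 28.1
tool_pos: [0.6807, 0.0581, -0.0119]
tcp_rot: [2.135, 2.305, 0.0]
wrist_force: [0.9, -0.4, -1.7]
width: 0.684
```

```bash
python3 - <<'E'
from h import *
go(.68,.058,-.022,4.4); s=bot.read_state();print(s['width'],s['wrist_force'])
E
```

```text
pos [ 0.6807  0.0581 -0.0119] tool-y yaw 4.4 tilt [ 0.  0. -1.] q [ 0.05  0.47  1.75 -0.    0.93 -0.03]
shift [-0.0001 -0.0007  0.0101] spin -0.0
0.6835392019817246 [ 0.86524933 -0.36837893 -1.72048738]
```

{"op": "play_rows", "data": {
  "series": [
    {"translation": [0, 0, 0.005], "spin": 0},
    {"translation": [0, 0, 0.003], "spin": 0},
    {"translation": [0, 0, 0.001], "spin": 0},
    {"translation": [0, 0, 0], "spin": 0},
    {"translation": [0, 0, 0], "spin": 0}
  ]
}}

```text
time: 28.6
tool_pos: [0.6805, 0.0582, -0.0211]
tcp_rot: [2.135, 2.304, 0.0]
wrist_force: [0.2, -0.3, -1.6]
width: 0.682
```

{"op": "play_rows", "data": {
  "series": [
    {"translation": [0, 0, 0.001], "spin": 0},
    {"translation": [0, 0, 0], "spin": 0},
    {"translation": [0, 0, 0], "spin": 0}
  ]
}}

```text
time: 28.9
tool_pos: [0.6803, 0.0582, -0.0225]
tcp_rot: [-2.135, -2.304, 0.0]
wrist_force: [-0.6, 0.5, -1.7]
width: 0.686
```

{"op": "play_rows", "data": {
  "series": [
    {"translation": [0, 0, 0.001], "spin": 0},
    {"translation": [0, 0, 0], "spin": 0},
    {"translation": [0, 0, 0], "spin": 0}
  ]
}}

```text
time: 29.2
tool_pos: [0.6805, 0.0582, -0.0228]
tcp_rot: [2.135, 2.304, 0.0]
wrist_force: [-1.2, -0.0, 3.6]
width: 0.681
```

{"op": "play_rows", "data": {
  "series": [
    {"translation": [0, 0, 0.001], "spin": 0},
    {"translation": [0, 0, 0], "spin": 0},
    {"translation": [0, 0, 0], "spin": 0}
  ]
}}

```text
time: 29.5
tool_pos: [0.6805, 0.0582, -0.0229]
tcp_rot: [2.135, 2.304, 0.0]
wrist_force: [-4.1, -0.3, 9.3]
width: 0.683
```

Contact at −0.0229, as predicted. Releasing module B.

{"op": "play_rows", "data": {
  "series": [
    {"translation": [0, 0, -0.002], "spin": 0},
    {"translation": [0, 0, 0], "spin": 0},
    {"translation": [0, 0, 0], "spin": 0},
    {"translation": [0, 0, 0], "spin": 0},
    {"translation": [0, 0, 0], "spin": 0}
  ],
  "jaw": 1
}}

```text
time: 30.0
tool_pos: [0.6802, 0.0581, -0.0227]
tcp_rot: [-2.135, -2.304, 0.0]
wrist_force: [-0.9, -0.5, -0.6]
width: 1.002
```

{"op": "play_rows", "data": {
  "series": [
    {"translation": [0, 0, -0.03], "spin": 0},
    {"translation": [0, 0, -0.045], "spin": 0},
    {"translation": [0, 0, -0.045], "spin": 0},
    {"translation": [0, 0, -0.045], "spin": 0},
    {"translation": [0, 0, -0.03], "spin": 0}
  ]
}}

```text
time: 30.5
tool_pos: [0.682, 0.0583, 0.1769]
tcp_rot: [2.133, 2.302, 0.006]
wrist_force: [-0.1, -0.2, 0.5]
width: 1.001
```

```bash
python3 - <<'E'
from h import *
t=cv2.imread('pics/top0.png'); c=bot.get_calibration('top')
f=lambda x,y:(x/3.75+240-.4,y/3.75+120-.4)
print('spool',ray(c,[f(411,282)],.07),'pot',ray(c,[f(316,413)],.042))
P=ray(c,[f(27,290),f(145,283),f(154,395),f(36,403)],.03);print('box',P.mean(0),[np.linalg.norm(P[i]-P[i-1]).round(3) for i in range(4)],np.degrees(np.arctan2(*(P[1]-P[0])[1::-1])))
print('dish',ray(c,[f(715,103)],.008),'tape',ray(c,[f(662,400)],.019))
w=bot.read_camera('wrist');cv2.imwrite('pics/w8.png',w);c=bot.get_calibration('wrist')
hsv=cv2.cvtColor(w,cv2.COLOR_BGR2HSV)
rects(w,c,(hsv[...,1]<45)&(hsv[...,2]>150),.023,1500)
# spool in w7-like view: hough circle candidates not reliable obliquely; go above it
go(.53,.14,.15,20)
E
```

```text
spool [[0.53076998 0.14904038 0.07      ]] pot [[0.43655116 0.21533649 0.042     ]]
box [0.48601195 0.38037847 0.03      ] [np.float64(0.083), np.float64(0.086), np.float64(0.082), np.float64(0.086)] -86.05594227329303
dish [[ 0.66919743 -0.08005323  0.008     ]] tape [[ 0.44804711 -0.03927007  0.019     ]]
[307. 358.] [ 0.6902 -0.1796  0.023 ] [0.0811 0.242 ] ang 172.2
[ 78. 331.] [ 0.4183 -0.1589  0.023 ] [0.1162 0.1721] ang 172.2
[318. 186.] [0.6852 0.0402 0.023 ] [0.0615 0.0488] ang 4.2
[320.  50.] [0.6779 0.1663 0.023 ] [0.0601 0.0818] ang 96.1
pos [0.6848 0.0584 0.1826] tool-y yaw 4.4 tilt [ 0.013  0.001 -1.   ] q [ 0.05  0.29  1.6   0.    1.24 -0.03]
shift [ 0.0931 -0.1486  0.0307] spin -3.13
```

{"op": "play_rows", "data": {
  "series": [
    {"translation": [0.0256, -0.0357, 0], "spin": 0},
    {"translation": [0.0256, -0.0357, 0], "spin": 0},
    {"translation": [0.0256, -0.0357, 0], "spin": 0},
    {"translation": [0.0256, -0.0357, 0], "spin": 0},
    {"translation": [0, 0, 0], "spin": -1}
  ]
}}

```text
time: 31.05
tool_pos: [0.5251, 0.1514, 0.1715]
tcp_rot: [-2.025, -2.397, 0.003]
wrist_force: [0.2, -0.7, 0.5]
width: 1.0
```

{"op": "play_rows", "data": {
  "series": [
    {"translation": [0, 0, 0], "spin": -1},
    {"translation": [0, 0, 0], "spin": -1},
    {"translation": [0, 0, 0], "spin": -1},
    {"translation": [0, 0, 0], "spin": -1},
    {"translation": [0, 0, 0], "spin": -1}
  ]
}}

```text
time: 31.55
tool_pos: [0.5299, 0.1494, 0.1722]
tcp_rot: [-1.461, -2.781, 0.0]
wrist_force: [-0.5, -0.1, -0.3]
width: 0.996
```

{"op": "play_rows", "data": {
  "series": [
    {"translation": [0, 0, 0], "spin": -1},
    {"translation": [0, 0, 0], "spin": -1},
    {"translation": [0, 0, 0], "spin": -1},
    {"translation": [0, 0, 0], "spin": -1},
    {"translation": [0, 0, 0], "spin": 0}
  ]
}}

```text
time: 32.05
tool_pos: [0.53, 0.1494, 0.1722]
tcp_rot: [-0.961, -2.991, 0.0]
wrist_force: [0.3, 0.6, 0.5]
width: 1.002
```

{"op": "play_rows", "data": {
  "series": [
    {"translation": [0, 0, 0], "spin": 0},
    {"translation": [0, 0, 0], "spin": 0}
  ]
}}

```text
time: 32.25
tool_pos: [0.5301, 0.1494, 0.1724]
tcp_rot: [-0.964, -2.99, 0.0]
wrist_force: [0.9, 0.2, -1.3]
width: 0.999
```

```bash
python3 - <<'E'
from h import *
go(.531,.149,.0,55)
w=bot.read_camera('wrist');cv2.imwrite('pics/w9.png',w);c=bot.get_calibration('wrist')
ov=w.copy()
def circ(x,y,z,r,col):
    a=np.linspace(0,2*np.pi,60); P=np.c_[x+r*np.cos(a),y+r*np.sin(a),np.full(60,z)]
    cv2.polylines(ov,[proj(c,P).astype(np.int32)],True,col,1)
circ(.531,.149,.07,.0315,(0,0,255)); circ(.531,.149,0,.0315,(0,255,0)); circ(.4366,.2153,.042,.031,(255,0,255))
cv2.imwrite('pics/w9b.png',ov)
E
```

```text
pos [0.5301 0.1494 0.1724] tool-y yaw 54.3 tilt [-0. -0. -1.] q [ 0.23  0.05  1.9   0.    1.19 -0.72]
shift [-0.001   0.0002  0.1724] spin -0.15
```

View pics/w9b.png

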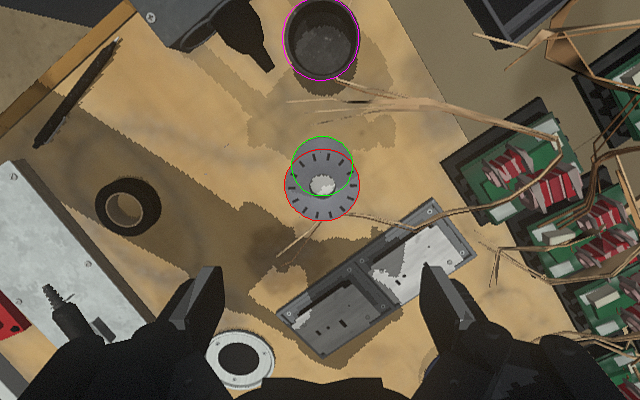

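The spool's top circle at (322,185) and the pot's circle both match the images. Both modules are in their bays, at about (420,260) and (340,310). Gripping the spool.

{"op": "play_rows", "data": {
  "series": [
    {"translation": [-0.001, 0, 0.04], "spin": 0},
    {"translation": [0, 0, 0.04], "spin": 0},
    {"translation": [0, 0, 0.04], "spin": 0},
    {"translation": [0, 0, 0.035], "spin": 0},
    {"translation": [0, 0, 0.02], "spin": 0}
  ]
}}

```text
time: 32.8
tool_pos: [0.5285, 0.1482, -0.0058]
tcp_rot: [-0.962, -2.987, 0.004]
wrist_force: [-0.5, -0.7, -0.2]
width: 1.002
```

{"op": "play_rows", "data": {
  "series": [
    {"translation": [0, 0, 0], "spin": 0},
    {"translation": [0, 0, 0], "spin": 0},
    {"translation": [0, 0, 0], "spin": 0}
  ]
}}

```text
time: 33.1
tool_pos: [0.5329, 0.1493, -0.0006]
tcp_rot: [0.961, 2.988, 0.003]
wrist_force: [0.9, 0.2, 0.2]
width: 0.996
```

{"op": "play_rows", "data": {
  "series": [
    {"translation": [0, 0, 0], "spin": 0},
    {"translation": [0, 0, 0], "spin": 0},
    {"translation": [0, 0, 0], "spin": 0},
    {"translation": [0, 0, 0], "spin": 0},
    {"translation": [0, 0, 0], "spin": 0}
  ],
  "jaw": -1,
  "force": 40
}}

```text
time: 33.6
tool_pos: [0.5324, 0.149, -0.0005]
tcp_rot: [0.961, 2.989, 0.002]
wrist_force: [-1.6, -0.9, 5.8]
width: 0.721
```

{"op": "play_rows", "data": {
  "series": [
    {"translation": [0, 0, 0], "spin": 0},
    {"translation": [0, 0, 0], "spin": 0},
    {"translation": [0, 0, 0], "spin": 0}
  ]
}}

```text
time: 33.9
tool_pos: [0.5324, 0.149, -0.0006]
tcp_rot: [0.961, 2.989, 0.002]
wrist_force: [-1.8, -0.5, 6.0]
width: 0.719
```

{"op": "play_rows", "data": {
  "series": [
    {"translation": [0, 0, -0.01], "spin": 0},
    {"translation": [0, 0, -0.03], "spin": 0},
    {"translation": [0, 0, -0.04], "spin": 0},
    {"translation": [0, 0, -0.03], "spin": 0},
    {"translation": [0, 0, 0], "spin": 0}
  ]
}}

```text
time: 34.4
tool_pos: [0.5348, 0.1498, 0.113]
tcp_rot: [0.959, 2.983, 0.008]
wrist_force: [1.8, -0.1, -4.4]
width: 0.717
```

{"op": "play_rows", "data": {
  "series": [
    {"translation": [0, 0, 0], "spin": 0},
    {"translation": [0, 0, 0], "spin": 0}
  ]
}}

```text
time: 34.6
tool_pos: [0.5286, 0.1483, 0.105]
tcp_rot: [-0.96, -2.987, 0.004]
wrist_force: [-0.5, 0.5, -4.8]
width: 0.716
```

```bash
python3 - <<'E'
from h import *
go(.486,.380,.105,55); s=bot.read_state();print(s['width'],s['wrist_force'])
E
```

```text
pos [0.5286 0.1483 0.105 ] tool-y yaw 54.4 tilt [-0.005 -0.001 -1.   ] q [ 0.23  0.11  1.97  0.    1.07 -0.72]
shift [ 1.697e-01  1.634e-01 -1.000e-04] spin -0.13
0.7164564540073804 [-0.54070079  0.52332762 -4.7988707 ]
```

{"op": "play_rows", "data": {
  "series": [
    {"translation": [0.015, 0.014, 0], "spin": 0},
    {"translation": [0.03, 0.029, 0], "spin": 0},
    {"translation": [0.03, 0.029, 0], "spin": 0},
    {"translation": [0.03, 0.029, 0], "spin": 0},
    {"translation": [0.03, 0.029, 0], "spin": 0}
  ]
}}

```text
time: 35.1
tool_pos: [0.4947, 0.3334, 0.1043]
tcp_rot: [-0.961, -2.987, 0.007]
wrist_force: [1.3, -0.7, -4.7]
width: 0.714
```

{"op": "play_rows", "data": {
  "series": [
    {"translation": [0.02, 0.02, 0], "spin": 0},
    {"translation": [0.0145, 0.0135, 0], "spin": 0},
    {"translation": [0, 0, 0], "spin": 0},
    {"translation": [0, 0, 0], "spin": 0},
    {"translation": [0, 0, 0], "spin": 0}
  ]
}}

```text
time: 35.6
tool_pos: [0.4881, 0.379, 0.1064]
tcp_rot: [-0.962, -2.99, 0.004]
wrist_force: [0.4, -0.6, -5.9]
width: 0.719
```

```bash
python3 - <<'E'
from h import *
go(.486,.380,.04,55); s=bot.read_state();print(s['width'],s['wrist_force'])
w=bot.read_camera('wrist');cv2.imwrite('pics/w10.png',w);c=bot.get_calibration('wrist')
for z,h in ((.03,.044),(.03,.040),(0,.044)):
    u=np.radians(4); U=np.array([np.cos(u),np.sin(u),0]);V=np.array([-U[1],U[0],0])
    P=[np.array([.486,.380,z])+h*(a*U+b*V) for a,b in((1,1),(1,-1),(-1,-1),(-1,1))]
    cv2.polylines(w,[proj(c,P).astype(np.int32)],True,(0,0,255) if z else (0,255,0),1)
p=s['tool_pos']; a=np.linspace(0,2*np.pi,60)
cv2.polylines(w,[proj(c,np.c_[p[0]+.0315*np.cos(a),p[1]+.0315*np.sin(a),np.full(60,p[2]+.0706)]).astype(np.int32)],True,(255,0,255),1)
cv2.imwrite('pics/w10b.png',w)
E
```

```text
pos [0.4881 0.379  0.1064] tool-y yaw 54.3 tilt [-0.002 -0.002 -1.   ] q [ 0.62  0.23  1.82 -0.    1.09 -0.33]
shift [ 0.0023 -0.0002  0.0664] spin -0.14
0.719119891829638 [ 0.35584435 -0.62029162 -5.88656438]
```

View pics/w10b.png

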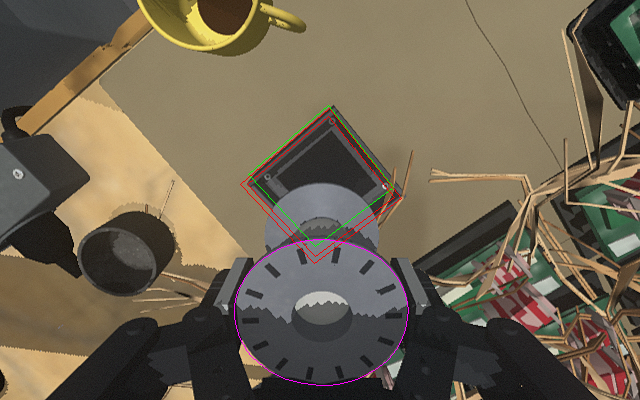

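The spool circle matches. The box's rim corners at about (248,180), (335,104) and (403,196) put its centre about 2 mm beyond my overlay, so I correct by (0.003, 0.0015) and lower.

{"op": "play_rows", "data": {
  "series": [
    {"translation": [0.003, 0.0015, 0.03], "spin": 0},
    {"translation": [0, 0, 0.03], "spin": 0},
    {"translation": [0, 0, 0.02], "spin": 0},
    {"translation": [0, 0, 0], "spin": 0},
    {"translation": [0, 0, 0], "spin": 0}
  ]
}}

```text
time: 36.15
tool_pos: [0.4871, 0.3825, 0.0276]
tcp_rot: [-0.963, -2.99, 0.001]
wrist_force: [0.7, -0.3, -5.0]
width: 0.721
```

{"op": "play_rows", "data": {
  "series": [
    {"translation": [0, 0, 0.01], "spin": 0},
    {"translation": [0, 0, 0.005], "spin": 0},
    {"translation": [0, 0, 0.003], "spin": 0},
    {"translation": [0, 0, 0], "spin": 0},
    {"translation": [0, 0, 0], "spin": 0}
  ]
}}

```text
time: 36.65
tool_pos: [0.487, 0.3836, 0.0098]
tcp_rot: [0.961, 2.991, 0.0]
wrist_force: [0.3, 0.9, -4.7]
width: 0.72
```

{"op": "play_rows", "data": {
  "series": [
    {"translation": [0, 0, 0.001], "spin": 0},
    {"translation": [0, 0, 0.001], "spin": 0},
    {"translation": [0, 0, 0], "spin": 0},
    {"translation": [0, 0, 0], "spin": 0}
  ]
}}

```text
time: 37.05
tool_pos: [0.487, 0.3835, 0.0076]
tcp_rot: [-0.962, -2.991, 0.0]
wrist_force: [-0.1, -0.0, -5.0]
width: 0.713
```

{"op": "play_rows", "data": {
  "series": [
    {"translation": [0, 0, 0.002], "spin": 0},
    {"translation": [0, 0, 0.001], "spin": 0},
    {"translation": [0, 0, 0], "spin": 0},
    {"translation": [0, 0, 0], "spin": 0}
  ]
}}

```text
time: 37.45
tool_pos: [0.4869, 0.3834, 0.0044]
tcp_rot: [-0.962, -2.991, 0.0]
wrist_force: [-0.0, -0.4, -5.0]
width: 0.718
```

{"op": "play_rows", "data": {
  "series": [
    {"translation": [0, 0, 0.001], "spin": 0},
    {"translation": [0, 0, 0], "spin": 0},
    {"translation": [0, 0, 0], "spin": 0}
  ]
}}

```text
time: 37.75
tool_pos: [0.487, 0.3835, 0.0036]
tcp_rot: [0.962, 2.991, 0.0]
wrist_force: [0.3, -0.4, -5.0]
width: 0.72
```

{"op": "play_rows", "data": {
  "series": [
    {"translation": [0, 0, 0.001], "spin": 0},
    {"translation": [0, 0, 0], "spin": 0},
    {"translation": [0, 0, 0], "spin": 0}
  ]
}}

```text
time: 38.05
tool_pos: [0.4871, 0.3836, 0.0035]
tcp_rot: [0.961, 2.991, 0.0]
wrist_force: [-3.5, -2.3, 5.4]
width: 0.719
```

Contact at 0.0035, as predicted for the box floor. Releasing, rising, and going to the tape.

{"op": "play_rows", "data": {
  "series": [
    {"translation": [0, 0, -0.001], "spin": 0},
    {"translation": [0, 0, 0], "spin": 0},
    {"translation": [0, 0, 0], "spin": 0},
    {"translation": [0, 0, 0], "spin": 0},
    {"translation": [0, 0, 0], "spin": 0}
  ],
  "jaw": 1
}}

```text
time: 38.55
tool_pos: [0.4871, 0.3835, 0.0035]
tcp_rot: [0.962, 2.991, 0.0]
wrist_force: [0.7, -0.5, 0.7]
width: 0.999
```

{"op": "play_rows", "data": {
  "series": [
    {"translation": [0, 0, -0.02], "spin": 0},
    {"translation": [0, 0, -0.03], "spin": 0},
    {"translation": [0, 0, -0.04], "spin": 0},
    {"translation": [0, 0, -0.05], "spin": 0},
    {"translation": [0, 0, -0.02], "spin": 1}
  ]
}}

```text
time: 39.05
tool_pos: [0.4895, 0.3853, 0.1695]
tcp_rot: [1.092, 2.941, 0.011]
wrist_force: [1.1, 0.9, 1.2]
width: 1.0
```

{"op": "play_rows", "data": {
  "series": [
    {"translation": [0, 0, 0], "spin": 1},
    {"translation": [0, 0, 0], "spin": 1},
    {"translation": [0, 0, 0], "spin": 1},
    {"translation": [0, 0, 0], "spin": 1},
    {"translation": [0, 0, 0], "spin": 1}
  ]
}}

```text
time: 39.55
tool_pos: [0.4869, 0.3834, 0.1635]
tcp_rot: [-1.708, -2.637, 0.0]
wrist_force: [-0.1, -0.1, 0.6]
width: 1.001
```

{"op": "play_rows", "data": {
  "series": [
    {"translation": [0, 0, 0], "spin": 1},
    {"translation": [0, 0, 0], "spin": 1},
    {"translation": [0, 0, 0], "spin": 1},
    {"translation": [0, 0, 0], "spin": 1},
    {"translation": [-0.02, -0.0035, 0], "spin": 0}
  ]
}}

```text
time: 40.05
tool_pos: [0.4852, 0.3647, 0.1635]
tcp_rot: [-2.136, -2.304, -0.002]
wrist_force: [0.8, 0.1, 0.1]
width: 1.001
```

{"op": "play_rows", "data": {
  "series": [
    {"translation": [-0.042, -0.007, 0], "spin": 0},
    {"translation": [-0.042, -0.007, 0], "spin": 0},
    {"translation": [-0.042, -0.007, 0], "spin": 0},
    {"translation": [-0.042, -0.007, 0], "spin": 0},
    {"translation": [-0.042, -0.007, 0], "spin": 0}
  ]
}}

```text
time: 40.55
tool_pos: [0.4657, 0.1497, 0.1636]
tcp_rot: [2.135, 2.305, 0.001]
wrist_force: [1.5, -0.8, 0.1]
width: 1.002
```

{"op": "play_rows", "data": {
  "series": [
    {"translation": [-0.042, -0.007, 0], "spin": 0},
    {"translation": [-0.042, -0.007, 0], "spin": 0},
    {"translation": [-0.042, -0.007, 0], "spin": 0},
    {"translation": [-0.042, -0.007, 0], "spin": 0},
    {"translation": [-0.02, -0.0035, 0], "spin": 0}
  ]
}}

```text
time: 41.05
tool_pos: [0.4484, -0.0415, 0.1637]
tcp_rot: [2.137, 2.301, -0.001]
wrist_force: [0.2, 0.3, 0.1]
width: 1.005
```

{"op": "play_rows", "data": {
  "series": [
    {"translation": [0, 0, 0], "spin": 0},
    {"translation": [0, 0, 0], "spin": 0},
    {"translation": [0, 0, 0], "spin": 0}
  ]
}}

```text
time: 41.35
tool_pos: [0.449, -0.0378, 0.1635]
tcp_rot: [-2.134, -2.305, -0.001]
wrist_force: [-0.5, -0.7, -0.5]
width: 0.999
```

```bash
python3 - <<'E'
from h import *
go(.448,-.039,.03,5)
w=bot.read_camera('wrist');cv2.imwrite('pics/w11.png',w);c=bot.get_calibration('wrist')
pp=proj(c,[[.448,-.039,.01]])[0];print(pp)
g=cv2.cvtColor(w,cv2.COLOR_BGR2GRAY)
cs,_=cv2.findContours((g<55).astype(np.uint8),cv2.RETR_EXTERNAL,cv2.CHAIN_APPROX_NONE)
for k in cs:
    if cv2.contourArea(k)>800:
        e=cv2.fitEllipse(k); print(np.round(e[0]),np.round(e[1]),cv2.contourArea(k), ray(c,[e[0]],.012).round(4))
E
```

```text
pos [ 0.449  -0.0378  0.1635] tool-y yaw 4.4 tilt [ 0.  0. -1.] q [-0.14 -0.14  2.1   0.    1.18 -0.22]
shift [-0.0012 -0.0011  0.1335] spin -0.12
[319.86310634 171.9733125 ]
[288. 346.] [126. 631.] 34186.5 [[ 0.4264 -0.2512  0.012 ]]
[526. 223.] [40. 51.] 1613.5 [[ 0.6629 -0.0757  0.012 ]]
[317. 172.] [60. 62.] 2917.0 [[ 0.4455 -0.0384  0.012 ]]
[204. 122.] [  9. 178.] 1140.5 [[0.337  0.0006 0.012 ]]
[93. 90.] [155. 204.] 21488.5 [[0.2371 0.0222 0.012 ]]
```

{"op": "play_rows", "data": {
  "series": [
    {"translation": [-0.001, -0.002, 0.04], "spin": 0},
    {"translation": [0, 0, 0.045], "spin": 0},
    {"translation": [0, 0, 0.045], "spin": 0},
    {"translation": [0, 0, 0.03], "spin": 0},
    {"translation": [0, 0, 0.02], "spin": 0}
  ]
}}

```text
time: 41.9
tool_pos: [0.4449, -0.0382, -0.0192]
tcp_rot: [-2.131, -2.304, 0.003]
wrist_force: [0.4, 0.4, 0.9]
width: 0.998
```

{"op": "play_rows", "data": {
  "series": [
    {"translation": [0, 0, 0.01], "spin": 0},
    {"translation": [0, 0, 0.0015], "spin": 0},
    {"translation": [0, 0, 0], "spin": 0},
    {"translation": [0, 0, 0], "spin": 0}
  ]
}}

```text
time: 42.3
tool_pos: [0.4486, -0.0398, -0.0266]
tcp_rot: [2.133, 2.303, 0.002]
wrist_force: [-0.2, 0.1, -0.5]
width: 1.001
```

{"op": "play_rows", "data": {
  "series": [
    {"translation": [0, 0, 0], "spin": 0},
    {"translation": [0, 0, 0], "spin": 0},
    {"translation": [0, 0, 0], "spin": 0},
    {"translation": [0, 0, 0], "spin": 0},
    {"translation": [0, 0, 0], "spin": 0}
  ],
  "jaw": -1,
  "force": 40
}}

```text
time: 42.8
tool_pos: [0.4481, -0.04, -0.0265]
tcp_rot: [2.135, 2.303, 0.002]
wrist_force: [-1.9, 0.4, 7.5]
width: 0.666
```

{"op": "play_rows", "data": {
  "series": [
    {"translation": [0, 0, 0], "spin": 0},
    {"translation": [0, 0, 0], "spin": 0},
    {"translation": [0, 0, 0], "spin": 0}
  ]
}}

```text
time: 43.1
tool_pos: [0.4481, -0.04, -0.0265]
tcp_rot: [2.135, 2.303, 0.002]
wrist_force: [-2.0, 0.1, 6.5]
width: 0.67
```

{"op": "play_rows", "data": {
  "series": [
    {"translation": [0, 0, -0.01], "spin": 0},
    {"translation": [0, 0, -0.03], "spin": 0},
    {"translation": [0, 0, -0.04], "spin": 0},
    {"translation": [0, 0, -0.03], "spin": 0},
    {"translation": [0, 0, 0], "spin": 0}
  ]
}}

```text
time: 43.6
tool_pos: [0.4515, -0.0405, 0.0878]
tcp_rot: [2.13, 2.298, 0.01]
wrist_force: [1.5, -0.5, -0.5]
width: 0.666
```

{"op": "play_rows", "data": {
  "series": [
    {"translation": [-0.004, 0.015, 0], "spin": 0},
    {"translation": [-0.01, 0.03, 0], "spin": 0},
    {"translation": [-0.01, 0.03, 0], "spin": 0},
    {"translation": [-0.01, 0.03, 0], "spin": 0},
    {"translation": [-0.01, 0.03, 0], "spin": 0}
  ]
}}

```text
time: 44.1
tool_pos: [0.5852, -0.0737, 0.0812]
tcp_rot: [-2.135, -2.303, 0.001]
wrist_force: [0.3, 0.3, 0.5]
width: 0.666
```

{"op": "play_rows", "data": {
  "series": [
    {"translation": [-0.01, 0.025, 0], "spin": 0},
    {"translation": [0, 0, 0], "spin": 0},
    {"translation": [0, 0, 0], "spin": 0},
    {"translation": [0, 0, 0], "spin": 0}
  ]
}}

```text
time: 44.5
tool_pos: [0.6089, -0.0812, 0.0812]
tcp_rot: [-2.134, -2.303, 0.002]
wrist_force: [-0.5, 0.5, -0.1]
width: 0.668
```

```bash
python3 - <<'E'
from h import *
go(.669,-.080,.03,5); s=bot.read_state(); print(s['width'],s['wrist_force'])
w=bot.read_camera('wrist');c=bot.get_calibration('wrist');cv2.imwrite('pics/w12.png',w)
a=np.linspace(0,2*np.pi,80)
cir=lambda x,y,z,r,col:cv2.polylines(w,[proj(c,np.c_[x+r*np.cos(a),y+r*np.sin(a),np.full(80,z)]).astype(np.int32)],True,col,1)
cir(.669,-.080,.008,.046,(0,0,255)); p=s['tool_pos']; cir(p[0],p[1],p[2]+.0455,.0305,(255,0,255))
cv2.imwrite('pics/w12b.png',w)
# top camera: robust dish centre from first picture
t=cv2.imread('pics/top0.png');ct=bot.get_calibration('top');h=cv2.cvtColor(t,cv2.COLOR_BGR2HSV)
cs,_=cv2.findContours(((h[...,1]<45)&(h[...,2]>150)).astype(np.uint8),cv2.RETR_EXTERNAL,cv2.CHAIN_APPROX_NONE)
for k in cs:
    e=cv2.minEnclosingCircle(k)
    if 420<e[0][0]<440 and 135<e[0][1]<160: print(e, ray(ct,[e[0],cv2.fitEllipse(k)[0]],.008))
E
```

```text
pos [ 0.6089 -0.0812  0.0812] tool-y yaw 4.4 tilt [-0.002  0.    -1.   ] q [-0.17  0.25  1.85  0.    1.04 -0.25]
shift [-0.0034  0.0601  0.051 ] spin -0.13
0.6679338498181355 [-0.52686574  0.46169446 -0.1485684 ]
((430.5611572265625, 147.3201446533203), 16.32988166809082) [[ 0.66849469 -0.08087708  0.008     ]
 [ 0.6685124  -0.08072259  0.008     ]]
```

View pics/w12b.png

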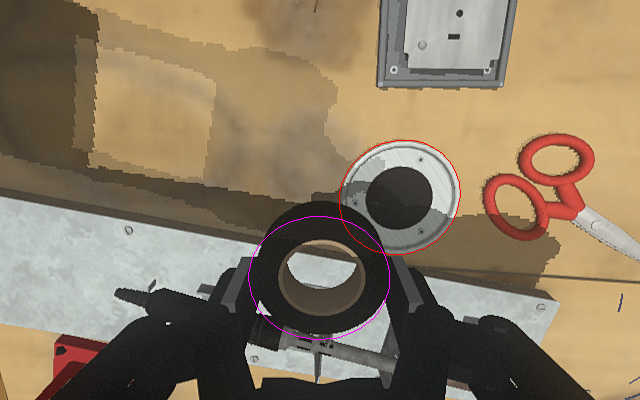

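The tape is centred in the jaws within about 1–2 mm (bore at (321,279)). The dish outline coincides with the overlay at (401,197). Moving over and lowering.

{"op": "play_rows", "data": {
  "series": [
    {"translation": [-0.002, 0.02, 0], "spin": 0},
    {"translation": [-0.002, 0.025, 0], "spin": 0},
    {"translation": [-0.001, 0.015, 0.01], "spin": 0},
    {"translation": [0, 0, 0.03], "spin": 0},
    {"translation": [0, 0, 0.03], "spin": 0}
  ]
}}

```text
time: 45.05
tool_pos: [0.6717, -0.0817, 0.0128]
tcp_rot: [2.133, 2.303, 0.002]
wrist_force: [0.8, -0.2, -1.8]
width: 0.667
```

{"op": "play_rows", "data": {
  "series": [
    {"translation": [0, 0, 0.02], "spin": 0},
    {"translation": [0, 0, 0.005], "spin": 0},
    {"translation": [0, 0, 0], "spin": 0},
    {"translation": [0, 0, 0], "spin": 0},
    {"translation": [0, 0, 0], "spin": 0}
  ]
}}

```text
time: 45.55
tool_pos: [0.6724, -0.0821, -0.0108]
tcp_rot: [2.133, 2.302, 0.003]
wrist_force: [-0.2, 0.1, -0.5]
width: 0.669
```

```bash
python3 - <<'E'
from h import *
go(.669,-.0815,-.0235,5); s=bot.read_state(); print(s['width'],s['wrist_force'])
E
```

```text
pos [ 0.6724 -0.0821 -0.0108] tool-y yaw 4.4 tilt [ 0.003 -0.001 -1.   ] q [-0.16  0.45  1.76  0.    0.92 -0.23]
shift [ 0.0009 -0.0034  0.0127] spin -0.13
0.6687419314253569 [-0.16643614  0.12944152 -0.50426858]
```

{"op": "play_rows", "data": {
  "series": [
    {"translation": [0.001, -0.002, 0.007], "spin": 0},
    {"translation": [0, 0, 0.002], "spin": 0},
    {"translation": [0, 0, 0.001], "spin": 0},
    {"translation": [0, 0, 0], "spin": 0},
    {"translation": [0, 0, 0], "spin": 0}
  ]
}}

```text
time: 46.05
tool_pos: [0.6688, -0.0811, -0.023]
tcp_rot: [2.135, 2.304, 0.0]
wrist_force: [0.0, -0.2, -0.3]
width: 0.667
```

{"op": "play_rows", "data": {
  "series": [
    {"translation": [0, 0, 0.001], "spin": 0},
    {"translation": [0, 0, 0], "spin": 0},
    {"translation": [0, 0, 0], "spin": 0}
  ]
}}

```text
time: 46.35
tool_pos: [0.6691, -0.0811, -0.0234]
tcp_rot: [2.135, 2.304, 0.001]
wrist_force: [-1.5, 0.9, 3.6]
width: 0.668
```

{"op": "play_rows", "data": {
  "series": [
    {"translation": [0, 0, 0.001], "spin": 0},
    {"translation": [0, 0, 0], "spin": 0},
    {"translation": [0, 0, 0], "spin": 0}
  ]
}}

```text
time: 46.65
tool_pos: [0.6691, -0.0811, -0.0235]
tcp_rot: [2.135, 2.304, 0.0]
wrist_force: [-4.0, -0.0, 8.5]
width: 0.669
```

{"op": "play_rows", "data": {
  "series": [
    {"translation": [0, 0, 0.001], "spin": 0},
    {"translation": [0, 0, 0], "spin": 0},
    {"translation": [0, 0, 0], "spin": 0}
  ]
}}

```text
time: 46.95
tool_pos: [0.6691, -0.0811, -0.0235]
tcp_rot: [2.135, 2.304, 0.0]
wrist_force: [-5.7, 0.1, 14.8]
width: 0.665
```

Contact at −0.0235, as predicted. Releasing, then retreating high and toward the robot's right so the top camera can see the work.

{"op": "play_rows", "data": {
  "series": [
    {"translation": [0, 0, -0.003], "spin": 0},
    {"translation": [0, 0, 0], "spin": 0},
    {"translation": [0, 0, 0], "spin": 0},
    {"translation": [0, 0, 0], "spin": 0},
    {"translation": [0, 0, 0], "spin": 0}
  ],
  "jaw": 1
}}

```text
time: 47.45
tool_pos: [0.6685, -0.0811, -0.0235]
tcp_rot: [-2.135, -2.304, 0.001]
wrist_force: [0.3, 0.5, 0.6]
width: 1.004
```

{"op": "play_rows", "data": {
  "series": [
    {"translation": [0, 0, -0.02], "spin": 0},
    {"translation": [0, 0, -0.04], "spin": 0},
    {"translation": [0, 0, -0.05], "spin": 0},
    {"translation": [0, 0, -0.05], "spin": 0},
    {"translation": [0, 0, -0.05], "spin": 0}
  ]
}}

```text
time: 47.95
tool_pos: [0.6683, -0.0811, 0.1885]
tcp_rot: [-2.135, -2.304, 0.001]
wrist_force: [-0.1, -0.3, -0.6]
width: 0.999
```

{"op": "play_rows", "data": {
  "series": [
    {"translation": [0, 0, -0.05], "spin": 0},
    {"translation": [0, 0, -0.05], "spin": 0},
    {"translation": [-0.01, -0.03, 0], "spin": 0},
    {"translation": [-0.03, -0.03, 0], "spin": 0},
    {"translation": [-0.03, -0.03, 0], "spin": 0}
  ]
}}

```text
time: 48.45
tool_pos: [0.5838, -0.1579, 0.2877]
tcp_rot: [2.132, 2.305, 0.001]
wrist_force: [0.2, 0.8, -0.4]
width: 0.996
```

{"op": "play_rows", "data": {
  "series": [
    {"translation": [-0.04, -0.02, 0], "spin": 0},
    {"translation": [-0.04, -0.02, 0], "spin": 0},
    {"translation": [-0.04, -0.01, 0], "spin": 0},
    {"translation": [-0.04, 0, 0], "spin": 0},
    {"translation": [-0.04, 0, 0], "spin": 0}
  ]
}}

```text
time: 48.95
tool_pos: [0.5491, -0.3626, 0.2871]
tcp_rot: [2.136, 2.303, 0.0]
wrist_force: [0.4, 0.0, 0.5]
width: 1.0
```

{"op": "play_rows", "data": {
  "series": [
    {"translation": [-0.03, 0, 0], "spin": 0},
    {"translation": [0, 0, 0], "spin": 0},
    {"translation": [0, 0, 0], "spin": 0},
    {"translation": [0, 0, 0], "spin": 0},
    {"translation": [0, 0, 0], "spin": 0}
  ]
}}

```text
time: 49.45
tool_pos: [0.5522, -0.3895, 0.2872]
tcp_rot: [-2.134, -2.306, -0.0]
wrist_force: [-0.6, -0.4, 0.4]
width: 1.0
```

```bash
python3 - <<'E'
from h import *
t=bot.read_camera('top');s=bot.read_camera('scene')
a=cv2.resize(t[120:270,240:450],(630,450),interpolation=cv2.INTER_CUBIC)
cv2.imwrite('pics/end_top.png',t);cv2.imwrite('pics/end_scene.png',s)
cv2.imwrite('pics/end.png',np.hstack([cv2.resize(t[120:280,240:450],(420,320),interpolation=cv2.INTER_CUBIC),cv2.resize(s[130:310,210:420],(373,320),interpolation=cv2.INTER_CUBIC)]))
c=bot.get_calibration('top');h=cv2.cvtColor(t,cv2.COLOR_BGR2HSV)
rects(t,c,((h[...,1]<45)&(h[...,2]>135))[:260,:],.023,250)
st=bot.read_state();print(st['time'],st['tool_pos'],st['wrist_force'])
E
```

```text
[596. 251.] [ 0.386  -0.5316  0.023 ] [0.0171 0.1808] ang 78.6
[430. 147.] [ 0.6673 -0.0774  0.023 ] [0.0857 0.0888] ang 0.1
[359. 144.] [0.6727 0.1193 0.023 ] [0.2138 0.0829] ang 94.1
[467. 180.] [ 0.577  -0.1795  0.023 ] [0.4532 0.1191] ang 173.0
[595. 128.] [ 0.7261 -0.5328  0.023 ] [0.585  0.3374] ang 168.7
[430.  19.] [ 1.0252 -0.0737  0.023 ] [0.0815 0.0771] ang 135.7
[163.  18.] [1.0198 0.6687 0.023 ] [0.2288 0.1043] ang 90.5
49.55 [ 0.55222769 -0.38971887  0.2874539 ] [-0.04511635 -0.22366754 -0.01957224]
```

I've reached the picture limit, so the last checks are numeric, from masks.

```bash
python3 - <<'E'
from h import *
t=cv2.imread('pics/end_top.png');o=cv2.imread('pics/top0.png');c=bot.get_calibration('top')
h=cv2.cvtColor(t,cv2.COLOR_BGR2HSV);g=h[...,2]
for th in (165,180,195):
    m=((h[...,1]<45)&(g>th)).astype(np.uint8); k=np.zeros_like(m);k[120:175,310:405]=m[120:175,310:405]
    print('modules',th);rects(t,c,k,.023,200)
for n,(x0,y0,x1,y1),th,z in (('tape',(412,130,450,166),70,.022),('pot',(308,212,340,246),70,.042)):
    for nm,im in (('end',t),('start',o)):
        gg=cv2.cvtColor(im,cv2.COLOR_BGR2HSV)[...,2]; m=np.zeros(gg.shape,np.uint8); m[y0:y1,x0:x1]=gg[y0:y1,x0:x1]<th
        print(n,nm);rects(im,c,m,z,60)
d=(np.abs(t.astype(int)-o).max(2)>45).astype(np.uint8);k=np.zeros_like(d);k[185:235,240:292]=d[185:235,240:292]
ys,xs=np.nonzero(k);print('spool change px',xs.mean(),ys.mean(),len(xs),'pred',proj(c,[.4865,.383,.074]))
print('spool mean',ray(c,[[xs.mean(),ys.mean()]],.074))
E
```

```text
modules 165
[342. 144.] [0.6722 0.1684 0.023 ] [0.0906 0.0616] ang 94.1
[381. 142.] [0.6791 0.0598 0.023 ] [0.0873 0.0593] ang 94.6
modules 180
[341. 145.] [0.6714 0.1691 0.023 ] [0.0878 0.0593] ang 94.4
[381. 142.] [0.6799 0.0594 0.023 ] [0.083  0.0555] ang 90.5
modules 195
[342. 144.] [0.6723 0.1684 0.023 ] [0.0852 0.0566] ang 93.3
tape end
[431. 147.] [ 0.6681 -0.0784  0.022 ] [0.0551 0.0527] ang 135.5
tape start
[430. 148.] [ 0.666  -0.0777  0.022 ] [0.0415 0.0416] ang 0.1
pot end
[324. 231.] [0.433  0.2141 0.042 ] [0.0539 0.0473] ang 112.3
pot start
[324. 231.] [0.433  0.2141 0.042 ] [0.0539 0.0473] ang 112.3
spool change px 262.06637168141594 211.2853982300885 452 pred [[261.04230795 210.55040619]]
spool mean [[0.48457487 0.38025576 0.074     ]]
```

All the checks agree: each thing is centred in its holder and the pot hasn't moved. Handing in.

```bash
python3 -c "
from workcell import bot
print(bot.finish_job())"
```

```text
the job is handed in; nothing more can be done
None
```

The job is done and handed in at about 50 s: both modules are flat in the tray bays, the spool is upright in the square box, and the roll of tape is flat in the dish. I placed them in the order asked, and each touched down at the height expected for its holder's floor.

**Last checks (top camera, by colour masks):**
- **Modules:** they measure at (0.672, 0.169) and (0.679, 0.060), about 94° round. That is within 2 mm of the bay centres and in line with the tray.
- **Tape:** it measures at (0.668, −0.078), about 2–3 mm from the dish centre.
- **Spool:** it measures at (0.485, 0.380), within about 3 mm of the box centre.
- **Pot:** its position is unchanged.
- **Arm:** it stood clear above the bench, with no force on the tool.

**What went wrong or disagreed:**
- **First grip missed:** the fingers shut above module A. A light touch on the bench, up to 33 N on the shut fingers, showed the tips stand about 32 mm short of the reported tool point. I corrected for this, and every later grip held.
- **Final picture not seen:** the viewer refused the last picture because the limit of 16 was reached. The end state was therefore checked only by measurement. The modules in their bays were seen in earlier pictures, but the spool and tape were not seen after release.

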